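Strip the worn pins from the mill disc

ROBOT

A 7-joint arm with a two-finger parallel gripper is mounted at the origin on the work surface. World frame = base frame: x ahead of the robot, y to its left, z up, the work surface at z = 0. Lengths are in m, angles in rad, forces in N, time in s.
With the tool pointing down it reaches from about 0.4 to 0.85 m from the base axis. Payload 10.4 kg.
Tool frame: the origin (TCP) lies midway between the tips of the shut fingers; the grasp point (between the pads) lies 19 mm behind it (manip.pinch_z is the distance from the TCP to the grasp point, in m); y points along the fingers, x is the direction in which the jaws open and shut, and the axes are right-handed (so a half turn about y gives the same grasp; the last joint's range is limited). The gripper opens to 85 mm and grips with 20 to 120 N. Pads are 22 mm wide; open, the fingers measure 114 mm over their backs; the gripper's body (76 mm by 85 mm) begins 54 mm behind the grasp point. The pads swing forward as they close: fully open they stand 13 mm farther back than shut.
Start: joints at [1.289, 0.332, -0.065, 1.46, 0.022, 1.35, -0.088], TCP at [0.16, -0.604, 0.231] pointing down, gripper open.
Joint ranges: [-2.6, 2.6], [-0.5, 2.12], [-1.47, 1.34], [0.16, 2.42], [-1.27, 4.41], [0.06, 2.06], [-2.6, 2.6]. Speed limits (rad/s): [2.22, 2.22, 2.79, 2.79, 3.14, 3.14, 3.14].

INTERFACE

Orientations are given as a unit quaternion [x, y, z, w].
In Python, from workcell import manip gives the robot as it stands.
- The arm moves only by the shell command python3 -m pendant 'ROWS' [OPENING] [FORCE]. ROWS is a JSON object of lists of equal length, an entry for each row: "offset": the shift along the tool's x, y, z scaled (see below), a list of three; "turn": the turn, a rotation vector about the tool's x, y, z scaled (see below), a list of three. A call has 1 to 12 rows; each row is the pose to reach, as a shift and turn from the pose measured when the call began, along the tool's axes at that moment; what a row does not reach only later rows make up. The controller multiplies each number of a shift by 200 mm and each number of a turn by 45 degrees. A row lasts 1/8 s, in which the tool goes at most 62.5 mm and 10.7 degrees, less where a joint would pass 70% of its speed; a pose out of reach is approached as far as the arm can. A call with a number of a shift or a turn outside -1 to 1 is refused whole. A call with a gripper value outside its range is refused whole. OPENING is the opening in per cent of the stroke, from 0 (shut) to 100 (fully open), set as the call begins (- or left out, the last holds). The fingers move at their own pace and stop on an object; FORCE is the grip in N (left out, the last holds). Time passes only in rows, so rows that repeat a pose let the fingers close. It gives the time, the measured TCP pose, the force and the opening at its end, in the units of the state.
- manip.get_obs(): the state, without advancing time (a new reading comes with each control period).
- manip.camera(name): name is "side" or "top" or "wrist"; returns (picture, depth): 420x560x3 uint8, red, green, blue; 420x560 float32, m along the optical axis (not along the pixel's ray), 0 where there is no reading.
- manip.camera_model(name): a dict with "intrinsics" (3x3 intrinsics, pixels), "k1" (the pictures are not rectified: a ray, as slopes to the right and down, at radius r is drawn at 1 + k1 r^2 times it, then the intrinsics apply), "R" (3x3) and "t" (3): a world point X has camera coordinates R X + t; the wrist camera has in their place "tool_from_camera" (4x4, takes a point from camera to tool coordinates, whose origin is the TCP and whose axes are the tool frame's). Camera axes: x right, y down, z forward; pixel columns grow to the right and rows downward; lengths in m; the calibration is good to about 2 mm. A picture is of the moment at which its call begins: read the wrist's pose just before it. camera_model takes no time and is no camera call.
- manip.hand_in(): hands the job in, once; it reports no verdict.
The state is a dict: "clock": time; "joint_pos": joint angles; "joint_velocities": joint speeds; "tau": joint torques, N m; "position": TCP position; "ee_rot": TCP orientation; "ft_force": force on the tool from outside, world axes, zero at the start; "torque": the same for the moment, N m; "grip_width": opening from 0.0 (shut) to 1.0 (fully open).
Only numpy, scipy, OpenCV 4.12 (cv2) and the standard library are available. Lean on these libraries where they do the work, as an engineer would, in place of code of your own. Each camera call takes 0.05 s, during which the arm holds its last target. There are 200 camera calls.

TASK

Strip the worn pins from the lab mill's pin disc: first slide the catch tray, handle outward, under the tie bar and fully home under the disc, then take the drift punch from the cork mat and drive every pin still in the disc out from the back with it, so that all of them end up in the tray (do not pull stuck pins with the fingers). Lay the punch back on the mat, draw the tray with all the pins out until it is completely clear of the front of the stand, and leave it standing on the bench; disturb nothing else.

Things in the scene. Friction and masses are not known exactly. Their poses are not given: they have to be found in the camera images.
- stand: Arbor stand fixed to the bench, carrying the upright pin-mill disc. Origin: on the bench under the middle of the disc; z up, x along the disc's face, y along the disc's axis to the FRONT, where the pins project and the tray goes in. Behind the disc (y = -56 to -34 mm) stands one column 44 mm wide, 146 mm high, with the arbor; nothing else is behind the disc above 24 mm.
- disc_centre (a point): Centre of the aluminium disc, 125 mm above the bench; 150 mm diameter, 16 mm thick; faces at y = -8 (back) and +8 mm (front) in the stand's frame. Bores 13 mm wide run straight through along y. Bores 1 to 6 of the upper outer row, (x, z) in the stand's frame, mm: (-55.8, 141), (-43.8, 163), (-23.6, 178), (23.6, 178), (43.8, 163), (55.8, 141). All other bores are empty.
- back_stop (a point): Middle of the tray's back stop, the front face of the stand's cross foot: y = -30 mm in the stand's frame, 16 mm high.
- tie_bar (a point): Middle of the tie bar, 10 mm thick, between the stand's two side rails at y = 100 mm, its underside 52 mm above the bench: the tray slides in under it. The rails, 24 mm high, have their inner faces at x = +-84 mm in the stand's frame; they run to y = 112 mm, then flare wider to y = 133 mm.
- pin1_mid (a point): Middle of worn pin 1, stuck in bore 1 (None: bore empty). Steel, 46 mm, axis y: 16 mm shank of 12 mm diameter, end flush with the disc's back; 18 mm collar against its front; then 26 mm of 12 mm. Seated, this point is at y = 15 mm in the stand's frame. Leaves only to the front: 8 to 14 N along the axis moves it, it stays where left, after about 16 mm it comes free and drops.
- pin2_mid (a point): Middle of worn pin 2, stuck in bore 2 (None: bore empty). Steel, 46 mm, axis y: 16 mm shank of 12 mm diameter, end flush with the disc's back; 18 mm collar against its front; then 26 mm of 12 mm. Seated, this point is at y = 15 mm in the stand's frame. Leaves only to the front: 8 to 14 N along the axis moves it, it stays where left, after about 16 mm it comes free and drops.
- pin3_mid (a point): Middle of worn pin 3, stuck in bore 3 (None: bore empty). Steel, 46 mm, axis y: 16 mm shank of 12 mm diameter, end flush with the disc's back; 18 mm collar against its front; then 26 mm of 12 mm. Seated, this point is at y = 15 mm in the stand's frame. Leaves only to the front: 8 to 14 N along the axis moves it, it stays where left, after about 16 mm it comes free and drops.
- pin4_mid (a point): Middle of worn pin 4, stuck in bore 4 (None: bore empty). Steel, 46 mm, axis y: 16 mm shank of 12 mm diameter, end flush with the disc's back; 18 mm collar against its front; then 26 mm of 12 mm. Seated, this point is at y = 15 mm in the stand's frame. Leaves only to the front: 8 to 14 N along the axis moves it, it stays where left, after about 16 mm it comes free and drops.
- pin5_mid (a point): Middle of worn pin 5, stuck in bore 5 (None: bore empty). Steel, 46 mm, axis y: 16 mm shank of 12 mm diameter, end flush with the disc's back; 18 mm collar against its front; then 26 mm of 12 mm. Seated, this point is at y = 15 mm in the stand's frame. Leaves only to the front: 8 to 14 N along the axis moves it, it stays where left, after about 16 mm it comes free and drops.
- pin6_mid (a point): Middle of worn pin 6, stuck in bore 6 (None: bore empty). Steel, 46 mm, axis y: 16 mm shank of 12 mm diameter, end flush with the disc's back; 18 mm collar against its front; then 26 mm of 12 mm. Seated, this point is at y = 15 mm in the stand's frame. Leaves only to the front: 8 to 14 N along the axis moves it, it stays where left, after about 16 mm it comes free and drops.
- tray: Loose catch tray of sheet steel, open on top, 156 (x) x 150 (y) mm, 35 mm high, 3 mm walls, 0.38 kg, with a grey bar handle on its +y side. Origin: centre of its underside. It goes into the stand with the handle outward (its y along the stand's y); pushed home against the back stop its origin is at y = +45 mm in the stand's frame.
- tray_handle (a point): Centre of the tray's bar handle: 14 mm wide (tray x), 72 mm long (tray y, outward), 22 mm high, centre 33 mm above the tray's underside and 115 mm from the tray's origin along its +y.
- punch_grip (a point): Centre of the square moulded grip (70 mm long, 20 x 20 mm) of the loose drift punch, 0.20 kg, 180 mm long in all, balanced at about this point; x runs along the punch to its tip. It lies on the cork mat with this point 10 mm above the mat.
- punch_tip (a point): Middle of the flat tip of the drift punch, 95 mm ahead of the grip's centre; the last 45 mm are 8 mm in diameter, the 15 mm before that 12 mm.
- mat: Cork tool mat fixed to the bench, 240 (x) x 130 (y) mm, 3 mm thick, origin at the centre of its underside.
- dish_a: Bystander: closed aluminium moisture dish, 62 mm across, 24 mm high; origin at the centre of its underside.
- dish_b: Bystander: another such dish.
- beaker: Bystander: clear plastic beaker, 80 mm across, 105 mm high; origin at the centre of its underside.
- brush: Bystander: flat brush about 200 mm long lying along its x.
- pen: Bystander: blue marker, 130 mm long, lying along its x.
- washbottle: Bystander: white wash bottle, 62 mm across, 138 mm high.
- sieve: Bystander: small brass sieve, 100 mm across, 32 mm high.
Things that resemble listed ones, but are neither listed nor needed, are in the scene too. What is shaped like the part that bears punch_grip but pink or purple is not meant.

How it is judged:
By the outcome, as a careful person would: the job done as asked, in the order asked, and still so for the second after the job is handed in, with the robot touching nothing.
Of pin1, pin2, pin3, pin4, pin5, pin6 only 4 to 6 are there at a start; the rules pass over those that are not, and their reading is None.
At some moment in a run one of punch, tray may be knocked a few centimetres aside while the robot is not near it.
It also fails if it takes over 210 s, if anything falls off the work surface, if the arm or the gripper's body presses on something with over 40 N, if the wrist force passes 120 N, or if a joint passes its speed limit or range.

## Working session

There is one attempt and no reset: what is moved stays moved. The work goes in short steps, Python scripts to look and compute and a shell command to move; the robot and the scene stay as the last step left them, time stands still between calls to the robot, and variables do not carry over. Pictures are saved under pics/ and viewed, about 12 in all and at most 16, crops included, and the job is handed in when it is done.

```bash
ls; mkdir -p pics; python3 - <<'E'
from workcell import manip
import cv2,numpy as np
o=manip.get_obs();print({k:np.round(v,3).tolist() for k,v in o.items()},manip.pinch_z)
for n in("top","side"):
    p,d=manip.camera(n);cv2.imwrite(f"pics/{n}0.png",p[...,::-1]);np.savez(f"{n}0.npz",p=p,d=d)
    print(n,manip.camera_model(n))
print(manip.camera_model("wrist"))
E
```

```text
pics
{'clock': 0.0, 'joint_pos': [1.289, 0.333, -0.065, 1.461, 0.022, 1.35, -0.089], 'joint_velocities': [-0.0, 0.001, 0.0, 0.0, -0.001, -0.001, 0.0], 'tau': [-0.0, -62.544, 0.049, -39.161, 0.016, 0.01, -0.0], 'position': [0.16, -0.604, 0.23], 'ee_rot': [-0.56, 0.432, -0.431, 0.561], 'ft_force': [-0.869, 0.615, 0.214], 'torque': [-0.021, -0.031, 0.032], 'grip_width': 0.999} 0.0187
top {'intrinsics': array([[411.10975406,   0.        , 280.35116342],
       [  0.        , 411.10975406, 213.90134354],
       [  0.        ,   0.        ,   1.        ]]), 'k1': -0.04050017493489609, 'R': array([[-0.01259478, -0.99969099, -0.02143125],
       [-0.98230459,  0.01637547, -0.18657317],
       [ 0.18686646,  0.01870217, -0.98220729]]), 't': array([-0.09076687,  0.52511596,  1.12937636])}
side {'intrinsics': array([[502.84761889,   0.        , 283.68724371],
       [  0.        , 502.84761889, 207.72277398],
       [  0.        ,   0.        ,   1.        ]]), 'k1': 0.03485971935495503, 'R': array([[-0.74174256, -0.67054254,  0.01380827],
       [-0.45387996,  0.48670378, -0.74639963],
       [ 0.49377217, -0.55990367, -0.66535473]]), 't': array([0.29882819, 0.37591718, 1.2848974 ])}
{'intrinsics': array([[294.95756982,   0.        , 273.88907312],
       [  0.        , 294.95756982, 213.97017146],
       [  0.        ,   0.        ,   1.        ]]), 'k1': -0.02533241122103719, 'tool_from_camera': array([[ 9.99999701e-01,  7.34206952e-04,  2.42705520e-04,
        -3.84448045e-04],
       [-1.71494116e-05, -2.92730038e-01,  9.56195129e-01,
        -1.42426403e-01],
       [ 7.73092307e-04, -9.56194847e-01, -2.92729938e-01,
         7.34713090e-02],
       [ 0.00000000e+00,  0.00000000e+00,  0.00000000e+00,
         1.00000000e+00]])}
```

View pics/top0.png

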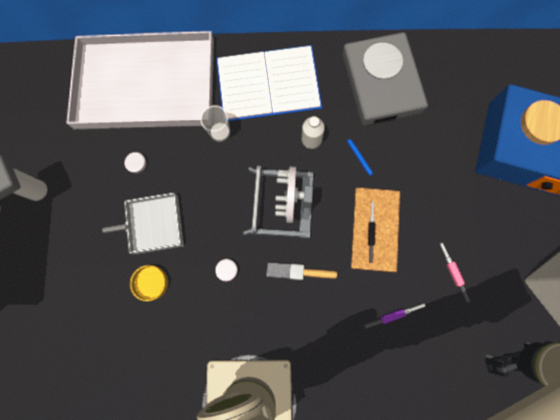

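View pics/side0.png

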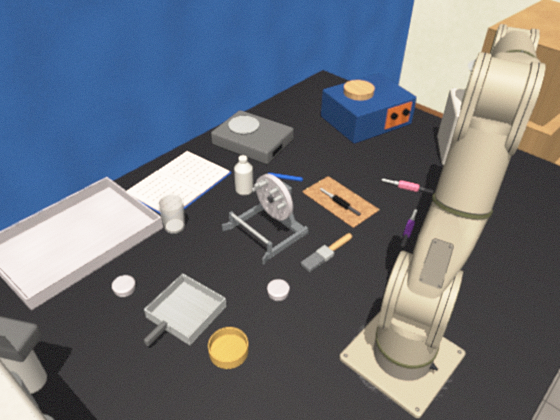

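Top view: tray at (155,222) with its handle to the left, stand at (285,202), cork mat at (376,229). On the mat is a black-gripped punch at (371,232). The pink (457,272) and purple (393,316) tools are the decoys. Next I measure and enlarge.

```bash
cat > h.py <<'E'
from workcell import manip
import numpy as np,cv2
from scipy.spatial.transform import Rotation as Ro
def rays(cm,uv):
    K=cm["intrinsics"];uv=np.atleast_2d(uv).astype(float)
    d=np.c_[(uv[:,0]-K[0,2])/K[0,0],(uv[:,1]-K[1,2])/K[1,1]];s=d.copy()
    for _ in range(8): s=d/(1+cm["k1"]*(s**2).sum(1,keepdims=True))
    return np.c_[s,np.ones(len(s))]
def pose(o=None):
    o=o or manip.get_obs();return np.array(o["position"]),Ro.from_quat(o["ee_rot"])
def cam(n,o=None):
    """world_from_camera R,t"""
    cm=manip.camera_model(n)
    if n=="wrist":
        p,R=pose(o);T=cm["tool_from_camera"];return cm,R.as_matrix()@T[:3,:3],R.as_matrix()@T[:3,3]+p
    return cm,cm["R"].T,-cm["R"].T@cm["t"]
def onplane(n,uv,z,o=None):
    cm,R,t=cam(n,o);r=rays(cm,uv)@R.T
    return t+r*((z-t[2])/r[:,2])[:,None]
def cloud(n,d,o=None):
    cm,R,t=cam(n,o);h,w=d.shape;u,v=np.meshgrid(np.arange(w),np.arange(h))
    P=(rays(cm,np.c_[u.ravel(),v.ravel()])*d.ravel()[:,None])@R.T+t
    P[d.ravel()==0]=np.nan;return P.reshape(h,w,3)
def proj(n,X,o=None):
    cm,R,t=cam(n,o);c=(np.atleast_2d(X)-t)@R;s=c[:,:2]/c[:,2:]
    s=s*(1+cm["k1"]*(s**2).sum(1,keepdims=True));K=cm["intrinsics"]
    return np.c_[s[:,0]*K[0,0]+K[0,2],s[:,1]*K[1,1]+K[1,2]]
def snap(n,f):
    o=manip.get_obs();p,d=manip.camera(n);cv2.imwrite(f"pics/{f}.png",p[...,::-1]);np.savez(f"{f}.npz",p=p,d=d);return o,p,d
def goto(pos,R=None):
    """print move numbers; R Rotation target"""
    p,Rc=pose();off=Rc.inv().apply(np.array(pos)-p)/0.2
    tr=(Rc.inv()*R).as_rotvec(degrees=True)/45 if R is not None else np.zeros(3)
    print("offset",off.round(4).tolist(),"turn",tr.round(4).tolist());return off,tr
def st(): 
    o=manip.get_obs();print(round(o["clock"],2),np.round(o["position"],4),np.round(Ro.from_quat(o["ee_rot"]).as_matrix().T,3).tolist(),np.round(o["ft_force"],1),round(o["grip_width"],3))
E
python3 - <<'E'
from h import *
st()
t=np.load("top0.npz");P=cloud("top",t["d"]);s=np.load("side0.npz");Q=cloud("side",s["d"])
def box(P,u0,u1,v0,v1):return P[v0:v1,u0:u1].reshape(-1,3)
def rep(n,A):
    A=A[~np.isnan(A[:,0])]
    r=cv2.minAreaRect((A[:,:2]*1000).astype(np.float32));print(n,len(A),"c",np.round(r[0],1),"size",np.round(r[1],1),"ang",round(r[2],1),"z",np.round(np.percentile(A[:,2],[5,50,95]),3))
A=box(P,100,190,185,260);rep("tray rim top",A[(A[:,2]>.026)])
A=box(Q,140,230,270,350);rep("tray side",A[(A[:,2]>.026)])
A=box(P,245,316,160,245)
for a,b in((.08,.3),(.047,.075),(.015,.03)):rep(f"stand {a}",A[(A[:,2]>a)&(A[:,2]<b)])
A=box(Q,220,310,165,265)
for a,b in((.08,.3),(.047,.07),(.015,.03)):rep(f"stand side {a}",A[(A[:,2]>a)&(A[:,2]<b)])
M=box(P,345,405,180,280);rep("punch z>.01",M[(M[:,2]>.010)]);rep("all",M)
for n,uv,z in(("wb",(312,132),.1),("dishb",(227,270),.024),("sieve",(149,283),.03),("brush1",(335,274),.01),("brush2",(268,271),.01),("tip?",(374,203),.013),("end?",(371,262),.013),("bar1",(258,170),.057),("bar2",(250,232),.057)):print(n,onplane("top",uv,z).round(3))
a=cv2.resize(t["p"][155:290,230:410,::-1],None,fx=4.4,fy=4.4,interpolation=cv2.INTER_CUBIC);cv2.imwrite("pics/c1.png",a)
b=cv2.resize(s["p"][150:270,210:390,::-1],None,fx=4.4,fy=4.4,interpolation=cv2.INTER_CUBIC);cv2.imwrite("pics/c2.png",b)
E
```

```text
0.1 [ 0.1599 -0.6039  0.2306] [[0.256, -0.967, -0.001], [-0.0, 0.001, -1.0], [0.967, 0.256, -0.0]] [-0.4 -0.1 -0.6] 1.003
tray rim top 513 c [503.8 311.6] size [157.6 220.8] ang 9.0 z [0.027 0.035 0.046]
tray side 810 c [468.8 312.1] size [227.  225.7] ang 9.2 z [0.027 0.034 0.044]
stand 0.08 935 c [ 560.  -138.1] size [ 93.1 145.7] ang 86.6 z [0.128 0.169 0.201]
stand 0.047 266 c [ 565.1 -104.5] size [160.3 193.3] ang 85.5 z [0.054 0.062 0.067]
stand 0.015 721 c [567.  -94.3] size [190.9 198.5] ang 86.2 z [0.016 0.022 0.028]
stand side 0.08 1316 c [ 639.4 -144.9] size [102.4 314.8] ang 81.3 z [0.086 0.143 0.196]
stand side 0.047 363 c [ 622.7 -103.1] size [169.8 331.4] ang 78.9 z [0.049 0.061 0.068]
stand side 0.015 666 c [ 630.3 -139.6] size [287.2 492.7] ang 45.5 z [0.015 0.021 0.028]
punch z>.01 360 c [ 497.6 -378.5] size [122.6 255.7] ang 83.9 z [0.01  0.021 0.027]
all 5975 c [ 484.9 -377.3] size [179.7 301.2] ang 87.6 z [-0.001  0.004  0.014]
wb [[ 0.75  -0.192  0.1  ]]
dishb [[0.367 0.057 0.024]]
sieve [[0.333 0.279 0.03 ]]
brush1 [[ 0.352 -0.253  0.01 ]]
brush2 [[ 0.364 -0.06   0.01 ]]
tip? [[ 0.559 -0.375  0.013]]
end? [[ 0.385 -0.357  0.013]]
bar1 [[ 0.653 -0.035  0.057]]
bar2 [[ 0.471 -0.012  0.057]]
```

View pics/c1.png

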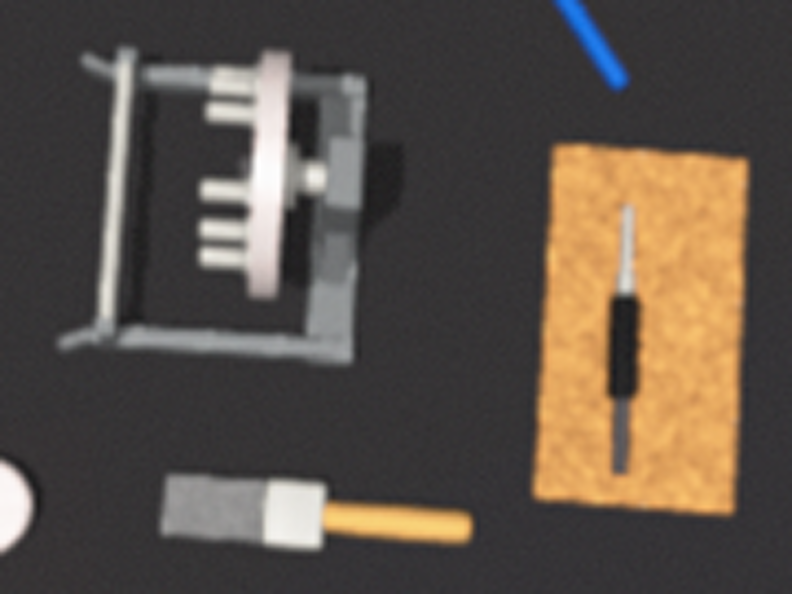

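View pics/c2.png

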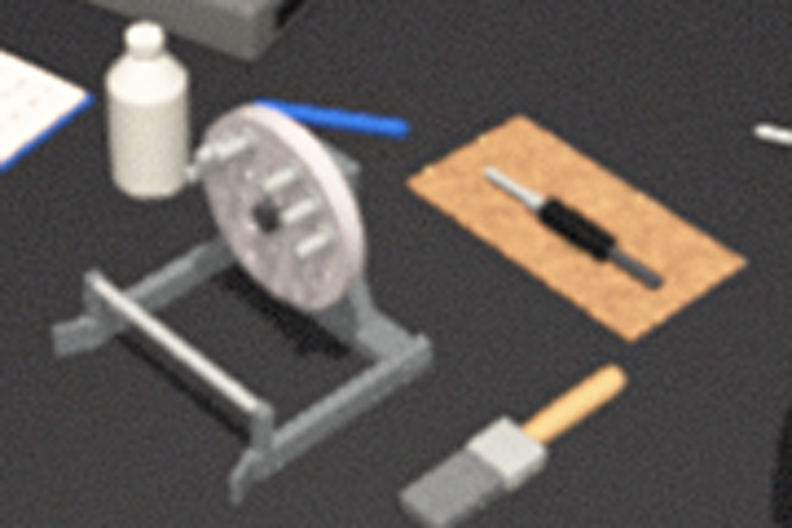

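The crops confirm the punch: black grip at c1 (623,345), bright tip up at (628,205). Five pins show, two at the top of c1 and three at the bottom. I'll move above the stand for a close look.

```bash
python3 -m pendant '{"offset":[[-0.13,-0.15,0.23],[-0.26,-0.3,0.46],[-0.4,-0.45,0.7],[-0.53,-0.6,0.92],[-0.53,-0.6,0.92]],"turn":[[0,-0.21,0],[0,-0.42,0],[0,-0.62,0],[0,-0.83,0],[0,-0.83,0]]}' ; python3 - <<'E'
from h import *
st()
goto((.55,.02,.37),Ro.from_matrix(np.array([[1,0,0],[0,0,-1],[0,1,0]]).T)*Ro.identity())
E
```

```text
clock: 0.72
position: [0.3149, -0.4517, 0.3535]
ee_rot: [0.67, -0.225, 0.227, -0.67]
ft_force: [-1.5, -0.8, -0.7]
grip_width: 1.001
0.72 [ 0.3149 -0.4517  0.3535] [[0.796, -0.606, 0.004], [0.003, -0.002, -1.0], [0.606, 0.796, 0.001]] [-1.5 -0.8 -0.7] 1.001
offset [-0.4931, -0.0825, 2.5886] turn [0.0005, -0.8287, 0.0046]
```

```bash
python3 -m pendant '{"offset":[[-0.06,-0.02,0.25],[-0.1,-0.04,0.5],[-0.15,-0.06,0.75],[-0.2,-0.08,1],[-0.2,-0.08,1]],"turn":[[0,-0.1,0],[0,-0.2,0],[0,-0.3,0],[0,-0.4,0],[0,-0.4,0]]}' ; python3 - <<'E'
from h import *
goto((.55,.02,.37),Ro.from_matrix(np.array([[1,0,0],[0,0,-1],[0,1,0]]).T))
E
```

```text
clock: 1.35
position: [0.4056, -0.2653, 0.3696]
ee_rot: [0.698, -0.115, 0.118, -0.697]
ft_force: [-0.4, -0.9, 0.6]
grip_width: 0.999
offset [0.2189, -0.0015, 1.5837] turn [0.001, -0.4217, 0.005]
```

```bash
python3 -m pendant '{"offset":[[0.05,0,0.25],[0.1,0,0.5],[0.15,0,0.75],[0.2,0,0.98],[0.2,0,0.98]],"turn":[[0,-0.1,0],[0,-0.2,0],[0,-0.3,0],[0,-0.42,0],[0,-0.42,0]]}' ; python3 -m pendant '{"offset":[[0,0,0.2],[0,0,0.4],[0,0,0.56],[0,0,0.56],[0,0,0.56]],"turn":[[0,0,0],[0,0,0],[0,0,0],[0,0,0],[0,0,0]]}';  python3 - <<'E'
from h import *
st();o,p,d=snap("wrist","w1")
np.save("w1o.npy",o,allow_pickle=True)
P=cloud("wrist",d,o)
print(np.nanmin(P.reshape(-1,3),0),np.nanmax(P.reshape(-1,3),0))
E
```

```text
clock: 1.98
position: [0.508, -0.0907, 0.3688]
ee_rot: [-0.707, -0.002, 0.0, 0.707]
ft_force: [0.1, -0.3, -0.7]
grip_width: 1.0
clock: 2.6
position: [0.5078, 0.0189, 0.3683]
ee_rot: [0.707, 0.0, 0.001, -0.707]
ft_force: [-0.0, -0.9, 0.3]
grip_width: 0.999
2.6 [0.5078 0.0189 0.3683] [[1.0, -0.001, 0.002], [0.002, -0.0, -1.0], [0.001, 1.0, -0.0]] [-0.  -0.9  0.3] 0.999
[-0.11061777 -0.61279778 -0.13805555] [1.31607161 0.28006995 0.46917404]
```

View pics/w1.png

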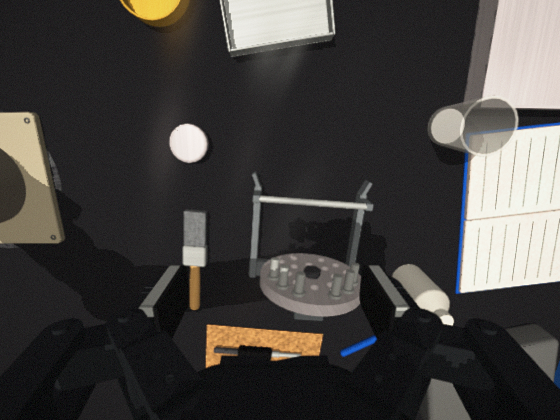

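```bash
python3 - <<'E'
from h import *
z=np.load("w1.npz");p=z["p"].astype(int);o=np.load("w1o.npy",allow_pickle=True).item()
g=p.mean(2)
# tie bar centroid per column
W=[]
for u in range(262,364):
    c=g[192:214,u];w=np.clip(c-110,0,None)
    if w.sum()>40:W.append((u,192+(w*np.arange(22)).sum()/w.sum()))
W=np.array(W);X=onplane("wrist",W,.060,o);f=np.polyfit(X[:,0],X[:,1],1);print("bar fit",f,np.degrees(np.arctan(f[0])),len(W))
# rail at rows: gray runs
for v in (215,225,235,245):
    r=g[v];L=[u for u in range(240,270) if r[u]>75];Rr=[u for u in range(340,375) if r[u]>75]
    for n,q in(("L",L),("R",Rr)):
        if q:print(v,n,q[0],q[-1],onplane("wrist",[(q[0]-.5,v),(q[-1]+.5,v)],.024,o)[:,:2].round(4).tolist())
# tray front edge
P=cloud("wrist",z["d"],o);m=(P[...,2]>.10)&(P[...,0]>.45)&(P[...,0]<.7)&(P[...,1]>-.2)&(P[...,1]<-.05)
A=P[m];A=A[A[:,2]>.15];print(np.percentile(A,[2,50,98],0))
def stand(c,yaw):
    c_,s_=np.cos(yaw),np.sin(yaw);return lambda q:np.c_[q[:,0]*c_-q[:,1]*s_+c[0],q[:,0]*s_+q[:,1]*c_+c[1],q[:,2]]
np.set_printoptions(suppress=True)
yaw=np.arctan(f[0])
# guess origin: bar mid minus 100mm
xm=.5617
for cx in (xm,):
    m=np.array([cx,np.polyval(f,cx)]);c=m-.1*np.array([-np.sin(yaw),np.cos(yaw)]);S=stand(c,yaw);print("origin",c,yaw)
    B=np.array([(-55.8,141),(-43.8,163),(-23.6,178),(23.6,178),(43.8,163),(55.8,141)])/1000
    img=p.astype(np.uint8)[160:340,230:400,::-1].copy();img=cv2.resize(img,None,fx=4.4,fy=3.3*4.4/3.3,interpolation=cv2.INTER_CUBIC)
    for q in list(S(np.c_[B[:,0],np.full(6,.038),B[:,1]]))+list(S(np.array([[-.084,.1,.024],[.084,.1,.024],[-.084,-.02,.024],[0,.1,.062],[0,.008,.2]]))):
        u,v=proj("wrist",q,o)[0];cv2.circle(img,(int((u-230+.5)*4.4),int((v-160+.5)*4.4)),4,(0,0,255),-1)
    cv2.imwrite("pics/c3.png",cv2.resize(img,(740,784))[:600])
E
```

```text
bar fit [-0.07836272  0.01961017] -4.480696317738307 102
215 L 253 259 [[0.4702, -0.0572], [0.4823, -0.0572]]
215 R 357 363 [[0.6502, -0.0573], [0.6623, -0.0573]]
225 L 252 258 [[0.468, -0.0755], [0.4803, -0.0755]]
225 R 356 361 [[0.6499, -0.0756], [0.6605, -0.0756]]
235 L 252 258 [[0.4676, -0.0942], [0.48, -0.0942]]
235 R 355 359 [[0.6497, -0.0943], [0.6586, -0.0943]]
245 L 251 257 [[0.4654, -0.1132], [0.4779, -0.1133]]
245 R 353 357 [[0.6476, -0.1134], [0.6566, -0.1134]]
[[ 0.49636723 -0.13313542  0.15245031]
 [ 0.5562639  -0.11706964  0.18121224]
 [ 0.61563371 -0.08583663  0.19987149]]
origin [ 0.55388768 -0.12410054] -0.07820290352651946
```

View pics/c3.png

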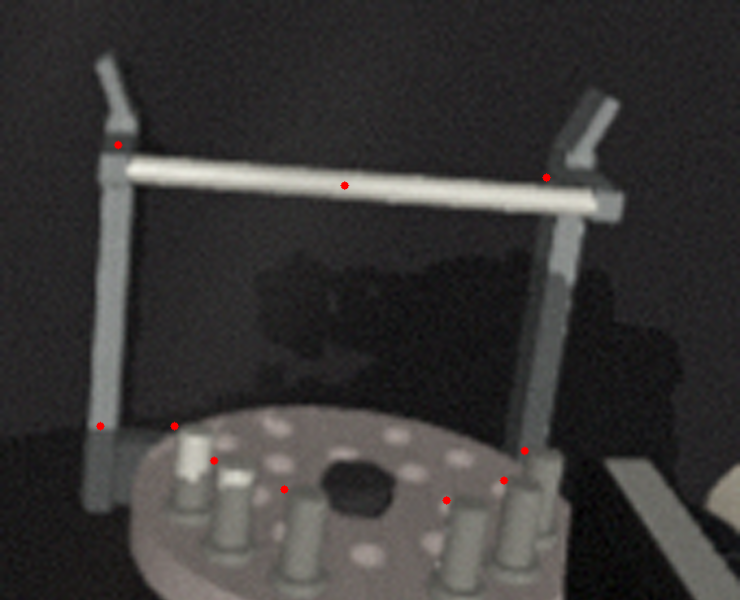

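The six pin bases show at c3 x≈190, 232, 302, 460, 515 and 545, so all six are present. Stand origin ≈ (0.5605, -0.1255), yaw -4.5°. Next I go to the tray handle.

```bash
python3 -m pendant '{"offset":[[0,0.02,0.25],[0,0.1,0.5],[0,0.2,0.75],[0,0.3,1],[0,0.3,1]],"turn":[[0,0,0],[0,-0.05,0],[0,-0.1,0],[0,-0.2,0],[0,-0.2,0]]}' ; python3 -m pendant '{"offset":[[0,0.1,0.25],[0,0.2,0.5],[0,0.3,0.75],[0,0.3,0.87],[0,0.3,0.87],[0,0.3,0.87]],"turn":[[0,0,0],[0,0,0],[0,0,0],[0,0,0],[0,0,0],[0,0,0]]}';  python3 - <<'E'
from h import *
st();o,p,d=snap("wrist","w2")
np.save("w2o.npy",o,allow_pickle=True)
E
```

```text
clock: 3.28
position: [0.5068, 0.2211, 0.3064]
ee_rot: [-0.705, -0.056, 0.057, 0.705]
ft_force: [-0.8, -1.2, 0.1]
grip_width: 1.003
clock: 4.03
position: [0.4805, 0.3908, 0.2465]
ee_rot: [0.705, 0.055, -0.056, -0.705]
ft_force: [0.9, -0.8, -0.5]
grip_width: 1.0
4.03 [0.4805 0.3908 0.2465] [[0.988, 0.157, -0.001], [-0.001, -0.0, -1.0], [-0.157, 0.988, -0.0]] [ 0.9 -0.8 -0.5] 1.0
```

View pics/w2.png

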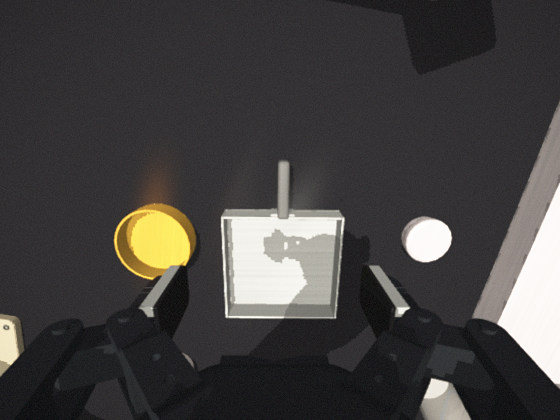

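```bash
python3 - <<'E'
from h import *
o=np.load("w2o.npy",allow_pickle=True).item()
C=onplane("wrist",[(222,210),(343,210.5),(339.5,319),(225,318)],.035,o);H=onplane("wrist",[(284,161),(284,217)],.044,o)
print(C.round(4)[:,:2],H.round(4)[:,:2],C.mean(0).round(4))
e=C[1]-C[0];e2=C[2]-C[3];f=C[0]-C[3];f2=C[1]-C[2];print([np.degrees(np.arctan2(a[1],a[0])).round(2) for a in(e,e2,f,f2)],[np.linalg.norm(a).round(4) for a in(e,e2,f,f2)])
yaw=np.radians(np.mean([np.degrees(np.arctan2(a[1],a[0])) for a in(e,e2)]+[np.degrees(np.arctan2(a[1],a[0]))-90 for a in(f,f2)]))
h=C.mean(0)[:2]+.115*np.array([-np.sin(yaw),np.cos(yaw)]);print("handle",h,H.mean(0)[:2],np.degrees(yaw))
g=C.mean(0)[:2]+.125*np.array([-np.sin(yaw),np.cos(yaw)]);c,s=np.cos(yaw),np.sin(yaw)
goto((*g,.015),Ro.from_matrix(np.array([[c,s,0],[0,0,-1],[-s,c,0]]).T))
E
```

```text
[[0.4195 0.3524]
 [0.5691 0.3757]
 [0.6006 0.2188]
 [0.4405 0.1948]] [[0.4854 0.4256]
 [0.4969 0.3584]] [0.5074 0.2854 0.035 ]
[np.float64(8.87), np.float64(8.52), np.float64(97.58), np.float64(101.35)] [np.float64(0.1514), np.float64(0.1619), np.float64(0.159), np.float64(0.16)]
handle [0.4892853  0.39898894] [0.49115506 0.39196901] 9.080553658446062
offset [0.0505, 1.1581, 0.0843] turn [0.0004, -0.0011, -0.0008]
```

```bash
python3 -m pendant '{"offset":[[0.052,0.2,0.045],[0.052,0.45,0.045],[0.052,0.7,0.045],[0.052,0.85,0.045],[0.052,0.85,0.045]],"turn":[[0,0,0],[0,0,0],[0,0,0],[0,0,0],[0,0,0]]}' 45;  python3 - <<'E'
from h import *
st();o,p,d=snap("wrist","w3")
E
```

```text
clock: 4.7
position: [0.4895, 0.3985, 0.0748]
ee_rot: [0.706, 0.054, -0.056, -0.704]
ft_force: [0.1, -0.1, 0.7]
grip_width: 0.453
4.7 [0.4895 0.3985 0.0748] [[0.988, 0.155, -0.004], [-0.003, -0.003, -1.0], [-0.155, 0.988, -0.003]] [ 0.1 -0.1  0.7] 0.453
```

View pics/w3.png

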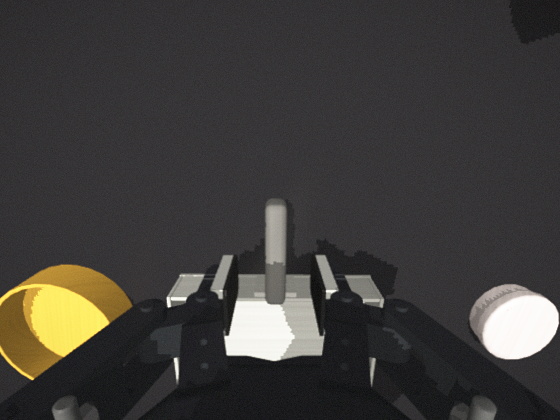

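Handle (266–287, 198–303) is centred and parallel between the fingers. I descend and grip.

```bash
python3 -m pendant '{"offset":[[0,0.1,0],[0,0.2,0],[0,0.29,0],[0,0.29,0]],"turn":[[0,0,0],[0,0,0],[0,0,0],[0,0,0]]}';python3 -m pendant '{"offset":[[0,0,0],[0,0,0],[0,0,0],[0,0,0],[0,0,0]],"turn":[[0,0,0],[0,0,0],[0,0,0],[0,0,0],[0,0,0]]}' 0 60;  python3 - <<'E'
from h import *
st();y=-.0784;c,s=np.cos(y),np.sin(y);S=np.array([.5605,-.1255]);ys=np.array([-s,c])
o=manip.get_obs();p,R=pose(o)
# tray origin = handle grip back; handle centre offset uncertain: estimate
for d,z in((.30,p[2]),(.165,p[2])):
    q=S+d*ys;print(q);goto((*q,z),Ro.from_matrix(np.array([[c,s,0],[0,0,-1],[-s,c,0]]).T))
E
```

```text
clock: 5.25
position: [0.4892, 0.399, 0.0169]
ee_rot: [0.706, 0.054, -0.056, -0.704]
ft_force: [-0.2, 0.9, 0.9]
grip_width: 0.449
clock: 5.88
position: [0.4893, 0.3993, 0.0174]
ee_rot: [0.706, 0.054, -0.056, -0.704]
ft_force: [-1.0, 1.2, 3.2]
grip_width: 0.153
5.88 [0.4893 0.3993 0.0174] [[0.988, 0.155, -0.003], [-0.003, -0.002, -1.0], [-0.155, 0.988, -0.002]] [-1.   1.2  3.2] 0.153
[0.58399591 0.17357849]
offset [0.2924, 0.0014, -1.1887] turn [0.0029, 0.2986, -0.0037]
[0.57342275 0.03899317]
offset [0.1356, 0.0032, -1.8452] turn [0.0029, 0.2986, -0.0037]
```

```bash
python3 -m pendant '{"offset":[[0.04,0,-0.12],[0.09,0,-0.24],[0.13,0,-0.36],[0.17,0,-0.48],[0.22,0,-0.6],[0.26,0,-0.72],[0.3,0,-0.85],[0.345,0,-0.97],[0.345,0,-0.97]],"turn":[[0,0.04,0],[0,0.08,0],[0,0.12,0],[0,0.16,0],[0,0.2,0],[0,0.24,0],[0,0.27,0],[0,0.3,0],[0,0.3,0]]}';  python3 - <<'E'
from h import *
st();o,p,d=snap("wrist","w4");o,p,d=snap("top","t4")
y=-.0784;c,s=np.cos(y),np.sin(y);S=np.array([.5605,-.1255]);ys=np.array([-s,c])
q=S+.345*ys;goto((*q,.0174),Ro.from_matrix(np.array([[c,s,0],[0,0,-1],[-s,c,0]]).T))
w=cv2.imread("pics/w4.png")[160:340,140:420];cv2.imwrite("pics/w4c.png",cv2.resize(w,None,fx=2.8,fy=2.8,interpolation=cv2.INTER_CUBIC))
t=cv2.imread("pics/t4.png")[150:260,120:330];cv2.imwrite("pics/t4c.png",cv2.resize(t,None,fx=3.8,fy=3.8,interpolation=cv2.INTER_CUBIC))
E
```

```text
clock: 7.0
position: [0.5893, 0.215, 0.0174]
ee_rot: [0.708, -0.03, 0.029, -0.705]
ft_force: [-0.8, 0.0, -1.3]
grip_width: 0.156
7.0 [0.5893 0.215  0.0174] [[0.996, -0.084, -0.002], [-0.002, -0.004, -1.0], [0.084, 0.996, -0.004]] [-0.8  0.  -1.3] 0.156
offset [0.0004, 0.0002, 0.0004] turn [0.0033, -0.0015, -0.0037]
```

View pics/w4.png

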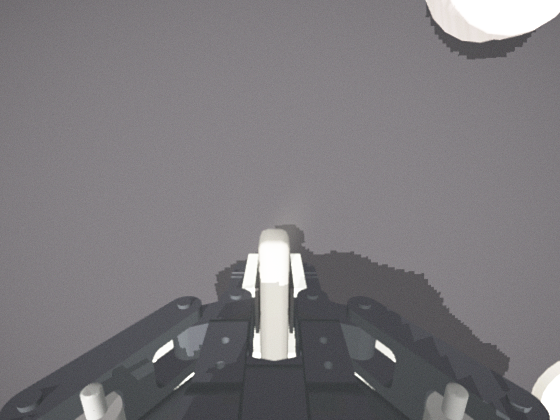

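```bash
python3 -m pendant '{"offset":[[0,0,-0.06],[0,0,-0.12],[0,0,-0.18],[0,0,-0.24],[0,0,-0.3],[0,0,-0.36],[0,0,-0.42],[0,0,-0.48],[0,0,-0.48]],"turn":[[0,0,0],[0,0,0],[0,0,0],[0,0,0],[0,0,0],[0,0,0],[0,0,0],[0,0,0],[0,0,0]]}';  python3 - <<'E'
from h import *
st()
E
```

```text
clock: 8.22
position: [0.5799, 0.1209, 0.0176]
ee_rot: [0.708, -0.03, 0.028, -0.705]
ft_force: [-0.6, -1.6, -2.5]
grip_width: 0.15
8.22 [0.5799 0.1209 0.0176] [[0.997, -0.082, -0.003], [-0.003, -0.003, -1.0], [0.082, 0.997, -0.004]] [-0.6 -1.6 -2.5] 0.15
```

```bash
python3 -m pendant '{"offset":[[0,0,-0.06],[0,0,-0.12],[0,0,-0.18],[0,0,-0.24],[0,0,-0.3],[0,0,-0.35],[0,0,-0.35]],"turn":[[0,0,0],[0,0,0],[0,0,0],[0,0,0],[0,0,0],[0,0,0],[0,0,0]]}';  python3 -m pendant '{"offset":[[0,0,-0.02],[0,0,-0.04],[0,0,-0.06],[0,0,-0.06]],"turn":[[0,0,0],[0,0,0],[0,0,0],[0,0,0]]}'
```

```text
clock: 9.1
position: [0.5742, 0.0497, 0.0177]
ee_rot: [0.708, -0.031, 0.028, -0.705]
ft_force: [0.3, -0.2, -2.1]
grip_width: 0.153
clock: 9.6
position: [0.573, 0.0389, 0.0178]
ee_rot: [0.708, -0.03, 0.028, -0.705]
ft_force: [-1.3, 4.7, -2.8]
grip_width: 0.151
```

```bash
python3 -m pendant '{"offset":[[0,0,-0.008],[0,0,-0.015],[0,0,-0.02],[0,0,-0.02]],"turn":[[0,0,0],[0,0,0],[0,0,0],[0,0,0]]}';python3 - <<'E'
from h import *
st();snap("side","s5");snap("top","t5")
t=cv2.imread("pics/t5.png")[155:265,215:345];s=cv2.imread("pics/s5.png")[150:280,200:340]
a=cv2.resize(t,None,fx=3,fy=3,interpolation=cv2.INTER_CUBIC);b=cv2.resize(s,None,fx=2.9,fy=2.9,interpolation=cv2.INTER_CUBIC)
h=max(a.shape[0],b.shape[0]);im=np.zeros((h,a.shape[1]+b.shape[1],3),np.uint8);im[:a.shape[0],:a.shape[1]]=a;im[:b.shape[0],a.shape[1]:]=b;cv2.imwrite("pics/c5.png",im)
E
```

```text
clock: 10.1
position: [0.5724, 0.0387, 0.0182]
ee_rot: [-0.706, 0.029, -0.027, 0.707]
ft_force: [-2.1, 12.8, 0.3]
grip_width: 0.153
10.1 [0.5724 0.0387 0.0182] [[0.997, -0.079, -0.003], [-0.003, 0.001, -1.0], [0.079, 0.997, 0.001]] [-2.1 12.8  0.3] 0.153
```

View pics/c5.png

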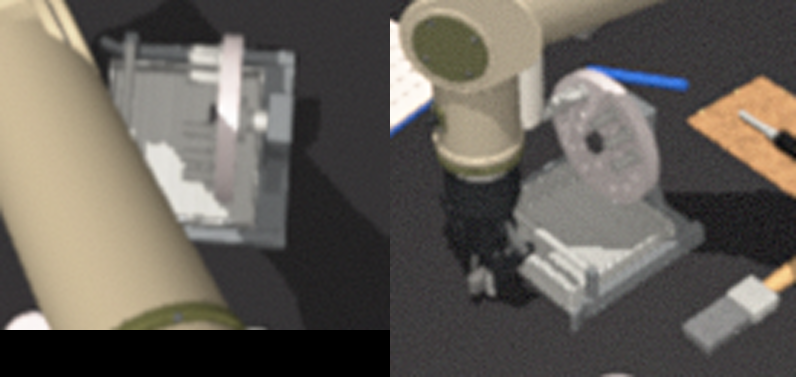

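Tray is home (12.8 N against the stop; its far wall meets the cross foot in both views). I release and go to the punch.

```bash
python3 -m pendant '{"offset":[[0,0,0],[0,0,0],[0,0,0],[0,0,0]],"turn":[[0,0,0],[0,0,0],[0,0,0],[0,0,0]]}' 45; python3 -m pendant '{"offset":[[0,-0.2,0],[0,-0.4,0],[0,-0.7,0],[0,-0.95,0],[0,-0.95,0]],"turn":[[0,0,0],[0,0,0],[0,0,0],[0,0,0],[0,0,0]]}';python3 - <<'E'
from h import *
st()
X=onplane("top",[(372.7,201.6),(370.9,261.8),(371.6,233.6)],.013);print(X.round(4))
d=X[0]-X[1];a=np.arctan2(d[1],d[0]);print(np.degrees(a));c,s=np.cos(a),np.sin(a)
# tool z = (c,s): tool x = y cross z ; y=(0,0,-1)
z=np.array([c,s,0]);y=np.array([0,0,-1.]);x=np.cross(y,z)
goto((X[2][0],X[2][1],.30),Ro.from_matrix(np.array([x,y,z]).T))
E
```

```text
clock: 10.7
position: [0.5725, 0.0382, 0.0182]
ee_rot: [-0.706, 0.029, -0.027, 0.707]
ft_force: [0.0, 0.6, -0.1]
grip_width: 0.452
clock: 11.32
position: [0.5751, 0.0384, 0.2124]
ee_rot: [-0.706, 0.027, -0.03, 0.707]
ft_force: [0.1, 1.4, 0.1]
grip_width: 0.449
11.32 [0.5751 0.0384 0.2124] [[0.997, -0.08, 0.003], [0.004, 0.001, -1.0], [0.08, 0.997, 0.001]] [0.1 1.4 0.1] 0.449
[[ 0.563  -0.3717  0.013 ]
 [ 0.3856 -0.357   0.013 ]
 [ 0.4675 -0.3633  0.013 ]]
-4.7403621856767835
offset [-0.3739, -0.4413, -2.0447] turn [-0.0044, 2.0035, 0.0026]
```

```bash
python3 -m pendant '{"offset":[[0,-0.25,-0.05],[-0.04,-0.44,-0.25],[-0.08,-0.44,-0.5],[-0.14,-0.44,-0.75],[-0.2,-0.44,-0.98],[-0.2,-0.44,-0.98]],"turn":[[0,0.15,0],[0,0.35,0],[0,0.55,0],[0,0.8,0],[0,1,0],[0,1,0]]}';python3 - <<'E'
from h import *
a=np.radians(-4.74);z=np.array([np.cos(a),np.sin(a),0]);y=np.array([0,0,-1.]);x=np.cross(y,z)
goto((.4675,-.3633,.2),Ro.from_matrix(np.array([x,y,z]).T))
E
```

```text
clock: 12.08
position: [0.5175, -0.1586, 0.2987]
ee_rot: [-0.641, 0.299, -0.3, 0.641]
ft_force: [0.3, 0.4, -0.2]
grip_width: 0.451
offset [0.6246, 0.4938, -0.8485] turn [-0.0014, 0.9918, 0.0012]
```

```bash
python3 -m pendant '{"offset":[[0.15,0,-0.2],[0.3,0,-0.4],[0.45,0.1,-0.6],[0.6,0.3,-0.8],[0.625,0.49,-0.85],[0.625,0.49,-0.85],[0.625,0.49,-0.85]],"turn":[[0,0.2,0],[0,0.4,0],[0,0.6,0],[0,0.8,0],[0,0.99,0],[0,0.99,0],[0,0.99,0]]}' 60;python3 - <<'E'
from h import *
st();o,p,d=snap("wrist","w6");np.save("w6o.npy",o,allow_pickle=True)
E
```

```text
clock: 12.95
position: [0.4687, -0.3622, 0.2021]
ee_rot: [0.48, -0.518, 0.519, -0.481]
ft_force: [0.4, 0.5, 0.4]
grip_width: 0.596
12.95 [ 0.4687 -0.3622  0.2021] [[-0.075, -0.997, 0.0], [0.003, -0.001, -1.0], [0.997, -0.075, 0.003]] [0.4 0.5 0.4] 0.596
```

View pics/w6.png

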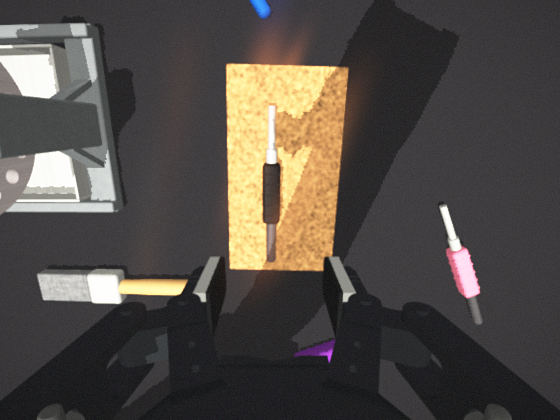

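```bash
python3 - <<'E'
from h import *
o=np.load("w6o.npy",allow_pickle=True).item()
p=np.load("w6.npz")["p"].astype(int)
m=((p.max(2)<45)).astype(np.uint8);m[:155]=0;m[225:]=0;m[:,:258]=0;m[:,285:]=0
ys,xs=np.nonzero(m);print(xs.min(),xs.max(),ys.min(),ys.max(),np.polyfit(ys,xs,1),xs.mean(),ys.mean())
G=onplane("wrist",[(271.5,163),(271.5,223.5)],.023,o);T=onplane("wrist",[(272,103.5),(271,261)],.013,o);print(G.round(4),T.round(4))
d=T[0]-T[1];a=np.arctan2(d[1],d[0]);print(np.degrees(a),np.linalg.norm(d))
g=(G[0]+G[1])/2;g2=T[0]-.095*d/np.linalg.norm(d);print(g,g2);g=.5*g+.5*g2
z=np.array([np.cos(a),np.sin(a),0]);y=np.array([0,0,-1.]);x=np.cross(y,z)
goto((g[0],g[1],.0),Ro.from_matrix(np.array([x,y,z]).T))
E
```

```text
274 278 164 166 [  0.55 185.9 ] 276.57142857142856 164.85714285714286
[[ 0.502  -0.3623  0.023 ]
 [ 0.433  -0.357   0.023 ]] [[ 0.5633 -0.3675  0.013 ]
 [ 0.3809 -0.3522  0.013 ]]
-4.775861247700376 0.18297761049693315
[ 0.46754001 -0.3596225   0.023     ] [ 0.46862153 -0.35956441  0.013     ]
offset [-0.0151, 1.0136, -0.0095] turn [-0.0047, 0.0095, 0.0017]
```

```bash
python3 -m pendant '{"offset":[[-0.015,0.2,-0.01],[-0.015,0.45,-0.01],[-0.015,0.7,-0.01],[-0.015,0.9,-0.01],[-0.015,0.98,-0.01],[-0.015,0.98,-0.01]],"turn":[[0,0.01,0],[0,0.01,0],[0,0.01,0],[0,0.01,0],[0,0.01,0],[0,0.01,0]]}';python3 -m pendant '{"offset":[[0,0,0],[0,0.01,0],[0,0.015,0],[0,0.015,0],[0,0.015,0],[0,0.015,0]],"turn":[[0,0,0],[0,0,0],[0,0,0],[0,0,0],[0,0,0],[0,0,0]]}' 0 100; python3 - <<'E'
from h import *
st()
E
```

```text
clock: 13.75
position: [0.4687, -0.3593, 0.0075]
ee_rot: [0.478, -0.519, 0.522, -0.48]
ft_force: [-0.1, 0.7, 0.7]
grip_width: 0.601
clock: 14.5
position: [0.4701, -0.3601, 0.0083]
ee_rot: [0.478, -0.517, 0.523, -0.48]
ft_force: [-8.1, 5.7, 26.1]
grip_width: 0.201
14.5 [ 0.4701 -0.3601  0.0083] [[-0.082, -0.997, 0.004], [0.007, -0.004, -1.0], [0.997, -0.082, 0.007]] [-8.1  5.7 26.1] 0.201
```

```bash
python3 -m pendant '{"offset":[[0,-0.1,0],[0,-0.25,0],[0,-0.5,0],[0,-0.75,0],[0,-1,0],[0,-1,0],[0,-1,0]],"turn":[[0,0,0],[0,0,0],[0,0,0],[0,0,0],[0,0,0],[0,0,0],[0,0,0]]}'; python3 - <<'E'
from h import *
st();o,p,d=snap("wrist","w7");np.save("w7o.npy",o,allow_pickle=True);snap("side","s7")
E
```

```text
clock: 15.38
position: [0.4686, -0.3591, 0.2081]
ee_rot: [0.478, -0.517, 0.523, -0.48]
ft_force: [-0.3, 0.2, -1.4]
grip_width: 0.203
15.38 [ 0.4686 -0.3591  0.2081] [[-0.082, -0.997, 0.004], [0.006, -0.004, -1.0], [0.997, -0.082, 0.007]] [-0.3  0.2 -1.4] 0.203
```

View pics/w7.png

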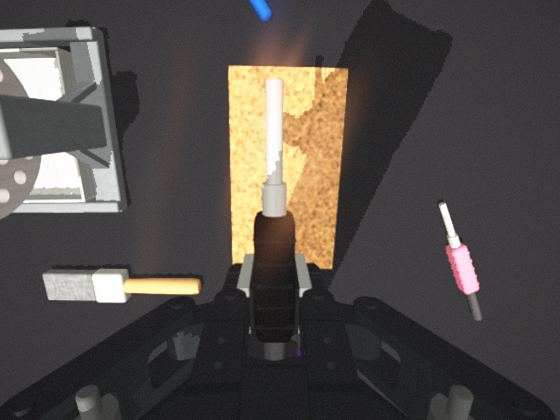

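```bash
python3 - <<'E'
from h import *
o=np.load("w7o.npy",allow_pickle=True).item();z=np.load("w7.npz");d=z["d"];cm=manip.camera_model("wrist");T=cm["tool_from_camera"]
for v in (76,78,80,82,90,110,130,150,170,195,220,250,300,330):
    g=z["p"][v].astype(int).mean(1)
    dd=np.nanmedian(d[v-1:v+2,272:278]);r=rays(cm,[(274.5,v)])[0]*dd;q=T[:3,:3]@r+T[:3,3];print(v,(q*1000).round(1),[u for u in range(258,294) if abs(d[v,u]-dd)<.012][::40] , end=' ')
    w=[u for u in range(255,300) if abs(d[v,u]-dd)<.012];print(w[0],w[-1],((w[0]+w[-1])/2))
# side view: shaft in world
s=np.load("s7.npz");tip=T[:3,:3]@(rays(cm,[(274.5,80)])[0]*.128)+T[:3,3]
p,R=pose(o);print("pred side px",proj("side",p+R.apply(tip)),proj("side",p))
cv2.imwrite("pics/s7c.png",cv2.resize(cv2.imread("pics/s7.png")[120:260,290:440],None,fx=4,fy=4,interpolation=cv2.INTER_CUBIC))
E
```

```text
76 [  0.7 206.2 123.5] [258] 255 299 277.0
78 [  0.7 205.5 121.4] [258] 255 299 277.0
80 [ 0.3 -7.4 91.2] [265] 265 282 273.5
82 [ 0.3 -7.3 90.5] [265] 265 282 273.5
90 [ 0.3 -7.7 87.3] [265] 265 282 273.5
110 [ 0.3 -8.  79.2] [265] 265 282 273.5
130 [ 0.3 -7.8 70.8] [265] 265 282 273.5
150 [ 0.3 -8.  62.2] [265] 265 282 273.5
170 [ 0.3 -8.  53.2] [265] 265 281 273.0
195 [ 0.3 -9.8 42. ] [261] 261 285 273.0
220 [  0.3 -12.3  30.6] [258] 255 293 274.0
250 [  0.3 -14.2  16.3] [258] 255 293 274.0
300 [  0.4 -14.4 -10.7] [258] 255 292 273.5
330 [  0.4 -14.6 -28.6] [258] 255 292 273.5
pred side px [[324.65867962 141.22248114]] [[345.83720793 154.51626897]]
```

Held well: the depth along the shaft puts the tip at about (0, -3.7, +92) mm in the tool frame, with no pitch or yaw worth correcting. Now turn it to the disc's axis.

```bash
cat >> h.py <<'E'
TIP=np.array([0,-.0037,.092]);YAW=-.0784;SO=np.array([.5605,-.1255])
B=np.array([(-55.8,141),(-43.8,163),(-23.6,178),(23.6,178),(43.8,163),(55.8,141)])/1000
c,s=np.cos(YAW),np.sin(YAW);RS=Ro.from_matrix(np.array([[c,s,0],[0,0,-1],[-s,c,0]]).T)
def toS(p):
    q=np.array(p)[:2]-SO;return np.array([q[0]*c+q[1]*s,-q[0]*s+q[1]*c,p[2]])
def toW(q):return np.array([q[0]*c-q[1]*s+SO[0],q[0]*s+q[1]*c+SO[1],q[2]])
def bore(k,ytip=-.03):
    x,z=B[k-1];return goto(toW((x,ytip,z))-RS.apply(TIP),RS)
def tip():
    p,R=pose();print("tip stand mm",(toS(p+R.apply(TIP))*1000).round(1))
E
python3 -m pendant '{"offset":[[0,0,0],[0,0,0],[0,0,0],[0,0,0],[0,0,0],[0,0,0]],"turn":[[0,-0.2,0],[0,-0.4,0],[0,-0.6,0],[0,-0.8,0],[0,-1,0],[0,-1,0]]}'; python3 - <<'E'
from h import *
bore(3,-.03)
E
```

```text
clock: 16.23
position: [0.4677, -0.3586, 0.2058]
ee_rot: [-0.641, 0.296, -0.299, 0.642]
ft_force: [0.1, -1.6, -2.8]
grip_width: 0.206
offset [-0.2403, 0.1575, 0.5938] turn [-0.0003, -1.006, 0.0049]
```

```bash
python3 -m pendant '{"offset":[[-0.05,0,0.05],[-0.1,0,0.1],[-0.15,0,0.15],[-0.2,0.03,0.25],[-0.22,0.08,0.35],[-0.23,0.14,0.45],[-0.24,0.157,0.55],[-0.24,0.157,0.594],[-0.24,0.157,0.594],[-0.24,0.157,0.594]],"turn":[[0,-0.2,0],[0,-0.4,0],[0,-0.6,0],[0,-0.8,0],[0,-1,0],[0,-1,0],[0,-1,0],[0,-1,0],[0,-1,0],[0,-1,0]]}'; python3 - <<'E'
from h import *
st();o,p,d=snap("wrist","w8");np.save("w8o.npy",o,allow_pickle=True);tip();bore(3,-.015)
P=cloud("wrist",d,o)
# disc top rim points in stand frame
A=P.reshape(-1,3);A=A[~np.isnan(A[:,0])];q=A[:,:2]-SO;Sx=q[:,0]*c+q[:,1]*s;Sy=-q[:,0]*s+q[:,1]*c
m=(abs(Sx)<.09)&(Sy>-.03)&(Sy<.03)&(A[:,2]>.1);X=Sx[m];Y=Sy[m];Z=A[m,2]
print(m.sum(),np.percentile(Z,[50,99]))
rim=(abs(Y)<.006);f=np.linalg.lstsq(np.c_[X[rim],Z[rim],np.ones(rim.sum())],X[rim]**2+Z[rim]**2,rcond=None)[0];print("circle cx,cz",f[0]/2,f[1]/2,"r",np.sqrt(f[2]+f[0]**2/4+f[1]**2/4),rim.sum())
print("Y range of top",np.percentile(Y[Z>.18],[1,5,50,95,99]))
E
```

```text
clock: 17.48
position: [0.527, -0.2462, 0.1744]
ee_rot: [0.707, -0.029, 0.031, -0.706]
ft_force: [0.2, -0.0, -2.0]
grip_width: 0.203
17.48 [ 0.527  -0.2462  0.1744] [[0.996, -0.085, 0.003], [0.003, -0.002, -1.0], [0.085, 0.996, -0.002]] [ 0.2 -0.  -2. ] 0.203
tip stand mm [-23.4 -31.  178. ]
offset [0.0013, 0.0008, 0.0801] turn [0.0022, -0.0082, 0.0043]
18103 [0.16457117 0.1990959 ]
circle cx,cz -0.002551214740201429 0.15260439878007018 r 0.05576357328901899 1897
Y range of top [-0.00847826 -0.00830689 -0.00778166 -0.00372464 -0.00176411]
```

View pics/w8.png

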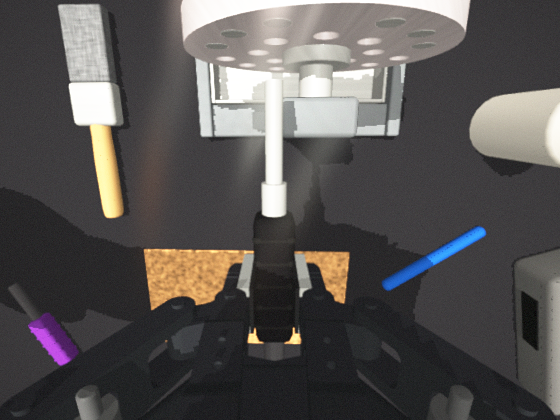

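```bash
python3 - <<'E'
from h import *
o=np.load("w8o.npy",allow_pickle=True).item();p=np.load("w8.npz")["p"]
g=cv2.cvtColor(p,cv2.COLOR_RGB2GRAY)
def Wd(x,z,y=-.008):return np.c_[x*c-y*s+SO[0],x*s+y*c+SO[1],z]
gx,gz=np.meshgrid(np.arange(-.08,.08,.0005),np.arange(.2,.12,-.0005))
uv=proj("wrist",Wd(gx.ravel(),gz.ravel()),o).astype(np.float32)
r=cv2.remap(g,uv[:,0].reshape(gx.shape),uv[:,1].reshape(gx.shape),cv2.INTER_LINEAR)
b=cv2.medianBlur(r,5);bg=cv2.blur(r,(61,61)).astype(int)
m=((b.astype(int)<bg-12)).astype(np.uint8)
n,l,stt,ce=cv2.connectedComponentsWithStats(m)
for i in range(1,n):
    if 200<stt[i,4]<1500:print("x,z mm",(-80+ce[i,0]*.5).round(1),(200-ce[i,1]*.5).round(1),"wh",stt[i,2]*.5,stt[i,3]*.5,stt[i,4]*.25)
cv2.imwrite("pics/rect.png",cv2.resize(r,None,fx=2.4,fy=2.4))
E
```

```text
x,z mm -0.9 191.4 wh 12.0 16.5 155.0
x,z mm -15.3 189.4 wh 7.5 22.0 90.25
x,z mm 43.6 162.5 wh 11.5 9.5 75.0
x,z mm 55.2 140.3 wh 9.5 9.0 63.75
x,z mm -55.0 139.5 wh 10.5 9.5 79.5
```

View pics/rect.png

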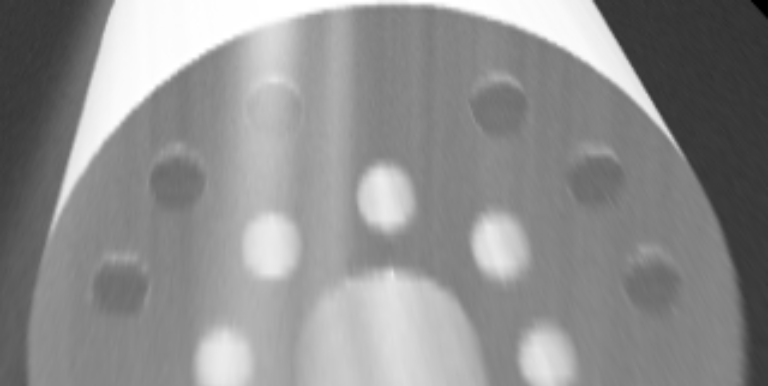

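Rectified back face: six dark plugged bores, (-23.1,178.5), (23.8,178.5), ±43.7/163 and ±55/140. All are within about 1 mm of the model, and the tip is lined up on bore 3. I drive it.

```bash
python3 -m pendant '{"offset":[[0,0,0.05],[0,0,0.1],[0,0,0.12],[0,0,0.135],[0,0,0.15],[0,0,0.165],[0,0,0.18],[0,0,0.195],[0,0,0.205],[0,0,0.205]],"turn":[[0,-0.008,0.004],[0,-0.008,0.004],[0,-0.008,0.004],[0,-0.008,0.004],[0,-0.008,0.004],[0,-0.008,0.004],[0,-0.008,0.004],[0,-0.008,0.004],[0,-0.008,0.004],[0,-0.008,0.004]]}'; python3 - <<'E'
from h import *
tip();st()
E
```

```text
clock: 18.77
position: [0.5306, -0.2045, 0.1744]
ee_rot: [0.707, -0.027, 0.027, -0.706]
ft_force: [0.0, 0.3, -1.3]
grip_width: 0.205
tip stand mm [-23.7  10.9 178. ]
18.77 [ 0.5306 -0.2045  0.1744] [[0.997, -0.077, 0.0], [0.0, -0.001, -1.0], [0.077, 0.997, -0.001]] [ 0.   0.3 -1.3] 0.205
```

```bash
cat >> h.py <<'E'
def pins(tag):
    for n in("top","side"):
        o,p,d=snap(n,f"{n}_{tag}");cm,R,t=cam(n);out=[]
        for x,z in B:
            v=[]
            for y in(.025,.03,.035):
                X=toW((x,y,z+.004));u,w=proj(n,X)[0];D=((X-t)@R)[2];dd=d[int(round(w)),int(round(u))];v.append(round(float(dd-D)*1000))
            out.append(v)
        print(n,out)
E
python3 - <<'E'
from h import *
pins("a")
print("before:")
for n,f in(("top","top0"),("side","side0")):
    d=np.load(f+".npz")["d"];cm,R,t=cam(n)
    print(n,[[round(float(d[int(round(w)),int(round(u))]-((X-t)@R)[2])*1000) for X in [toW((x,y,z+.004))for y in(.025,.03,.035)] for u,w in proj(n,X)] for x,z in B])
E
```

```text
top [[-4, -5, 142], [0, -2, 165], [182, 185, 182], [-1, -3, 0], [0, -1, 150], [-25, -22, -23]]
side [[-7, -1, -6], [0, -5, -4], [25, 41, 53], [0, -5, 2], [2, -2, -2], [-24, 2, -1547]]
before:
top [[-2, -3, 148], [-4, -4, 174], [-2, -3, 188], [-2, -3, 2], [-2, -4, 153], [-26, -25, -24]]
side [[-1, 2, 0], [-7, -3, 1], [-5, -4, -8], [-4, -9, -2], [-8, -8, 1], [-25, -3, -9]]
```

Pin 3 is gone (both depth views) and the others are untouched. On to bore 4.

```bash
python3 -m pendant '{"offset":[[0,0,-0.07],[0,0,-0.15],[0.08,0,-0.19],[0.16,0,-0.19],[0.236,0,-0.19],[0.236,0,-0.19],[0.236,0,-0.19]],"turn":[[0,0,0],[0,0,0],[0,0,0],[0,0,0],[0,0,0],[0,0,0],[0,0,0]]}'; python3 - <<'E'
from h import *
tip();bore(4,.011)
E
```

```text
clock: 19.75
position: [0.574, -0.2474, 0.1742]
ee_rot: [0.707, -0.028, 0.028, -0.706]
ft_force: [-1.0, 0.3, -1.9]
grip_width: 0.205
tip stand mm [ 23.  -28.5 177.8]
offset [0.0031, -0.0007, 0.1973] turn [0.002, -0.0007, -0.0006]
```

```bash
python3 -m pendant '{"offset":[[0.002,0,0.05],[0.003,0,0.09],[0.003,0,0.11],[0.003,0,0.125],[0.003,0,0.14],[0.003,0,0.155],[0.003,0,0.17],[0.003,0,0.185],[0.003,0,0.197],[0.003,0,0.197]],"turn":[[0,0,0],[0,0,0],[0,0,0],[0,0,0],[0,0,0],[0,0,0],[0,0,0],[0,0,0],[0,0,0],[0,0,0]]}'; python3 - <<'E'
from h import *
tip();st();pins("b")
E
```

```text
clock: 21.0
position: [0.5778, -0.2072, 0.1742]
ee_rot: [0.707, -0.028, 0.027, -0.706]
ft_force: [-0.5, 0.0, -2.1]
grip_width: 0.205
tip stand mm [ 23.6  11.9 177.8]
21.0 [ 0.5778 -0.2072  0.1742] [[0.997, -0.078, -0.0], [-0.0, -0.001, -1.0], [0.078, 0.997, -0.001]] [-0.5  0.  -2.1] 0.205
top [[-5, -4, 149], [-1, 0, 156], [178, 185, 186], [184, 183, 187], [0, -5, 151], [-24, -27, -24]]
side [[-1, 2, -9], [-3, -5, -10], [35, 39, 53], [28, 24, 26], [-5, -14, -6], [-24, -3, -4]]
```

```bash
python3 -m pendant '{"offset":[[0,0,-0.07],[0,0,-0.15],[0.05,0.04,-0.2],[0.101,0.074,-0.2],[0.101,0.074,-0.2],[0.101,0.074,-0.2]],"turn":[[0,0,0],[0,0,0],[0,0,0],[0,0,0],[0,0,0],[0,0,0]]}'; python3 - <<'E'
from h import *
tip();bore(5,.011)
E
```

```text
clock: 21.85
position: [0.595, -0.2483, 0.1593]
ee_rot: [0.707, -0.028, 0.027, -0.706]
ft_force: [-0.5, -0.8, -1.8]
grip_width: 0.201
tip stand mm [ 43.9 -27.8 162.9]
offset [-0.0008, -0.0003, 0.1939] turn [0.001, 0.0016, -0.0008]
```

```bash
python3 -m pendant '{"offset":[[0,0,0.05],[0,0,0.09],[0,0,0.11],[0,0,0.125],[0,0,0.14],[0,0,0.155],[0,0,0.17],[0,0,0.185],[0,0,0.195],[0,0,0.195]],"turn":[[0,0,0],[0,0,0],[0,0,0],[0,0,0],[0,0,0],[0,0,0],[0,0,0],[0,0,0],[0,0,0],[0,0,0]]}'; python3 - <<'E'
from h import *
tip();pins("c")
E
python3 -m pendant '{"offset":[[0,0,-0.07],[0,0,-0.15],[0.03,0.06,-0.2],[0.06,0.11,-0.2],[0.06,0.11,-0.2],[0.06,0.11,-0.2]],"turn":[[0,0,0],[0,0,0],[0,0,0],[0,0,0],[0,0,0],[0,0,0]]}'; python3 - <<'E'
from h import *
tip();bore(6,.011)
E
```

```text
clock: 23.1
position: [0.5981, -0.2086, 0.1593]
ee_rot: [0.707, -0.027, 0.027, -0.706]
ft_force: [0.6, 0.8, -0.7]
grip_width: 0.2
tip stand mm [ 43.8  12.1 163. ]
top [[1, -3, 143], [0, -2, 156], [166, 187, 184], [185, 183, 191], [160, 152, 154], [-1, 0, 2]]
side [[-6, -2, -3], [-6, -9, -8], [31, 36, 53], [25, 31, 45], [26, 30, 267], [-6, -9, -5]]
clock: 23.95
position: [0.6072, -0.2491, 0.1372]
ee_rot: [0.707, -0.027, 0.026, -0.707]
ft_force: [-0.4, 0.6, -1.9]
grip_width: 0.201
tip stand mm [ 56.  -27.5 140.9]
offset [-0.0016, -0.0003, 0.1927] turn [0.0002, 0.0036, -0.001]
```

```bash
python3 -m pendant '{"offset":[[-0.001,0,0.05],[-0.001,0,0.09],[-0.001,0,0.11],[-0.001,0,0.125],[-0.001,0,0.14],[-0.001,0,0.155],[-0.001,0,0.17],[-0.001,0,0.185],[-0.001,0,0.195],[-0.001,0,0.195]],"turn":[[0,0,0],[0,0,0],[0,0,0],[0,0,0],[0,0,0],[0,0,0],[0,0,0],[0,0,0],[0,0,0],[0,0,0]]}'; python3 - <<'E'
from h import *
tip();pins("d")
E
python3 -m pendant '{"offset":[[0,0,-0.07],[0,0,-0.15],[0,-0.06,-0.2],[0,-0.18,-0.2],[-0.05,-0.18,-0.2],[-0.2,-0.18,-0.2],[-0.4,-0.18,-0.2],[-0.5,-0.15,-0.2],[-0.5,-0.11,-0.2],[-0.5,-0.11,-0.2],[-0.5,-0.11,-0.2]],"turn":[[0,0,0],[0,0,0],[0,0,0],[0,0,0],[0,0,0],[0,0,0],[0,0,0],[0,0,0],[0,0,0],[0,0,0],[0,0,0]]}'; python3 - <<'E'
from h import *
tip();bore(2,.011)
E
```

```text
clock: 25.2
position: [0.6101, -0.2094, 0.1373]
ee_rot: [-0.707, 0.027, -0.026, 0.707]
ft_force: [0.0, -0.2, -2.1]
grip_width: 0.204
tip stand mm [ 55.6  12.3 141. ]
top [[-2, -4, 145], [2, -2, 150], [172, 177, 186], [184, 181, 186], [165, 149, 154], [126, 125, 128]]
side [[-2, 3, -1], [-5, 1, -9], [30, 40, 56], [39, 39, 59], [26, 43, 265], [228, 223, 222]]
clock: 26.68
position: [0.5079, -0.2421, 0.1592]
ee_rot: [-0.706, 0.027, -0.026, 0.707]
ft_force: [-0.0, 0.6, -3.1]
grip_width: 0.207
tip stand mm [-43.7 -28.3 163. ]
offset [-0.0015, -0.0004, 0.1966] turn [-0.0007, 0.0049, -0.0007]
```

```bash
python3 -m pendant '{"offset":[[-0.001,0,0.05],[-0.001,0,0.09],[-0.001,0,0.11],[-0.001,0,0.125],[-0.001,0,0.14],[-0.001,0,0.155],[-0.001,0,0.17],[-0.001,0,0.185],[-0.001,0,0.197],[-0.001,0,0.197]],"turn":[[0,0,0],[0,0,0],[0,0,0],[0,0,0],[0,0,0],[0,0,0],[0,0,0],[0,0,0],[0,0,0],[0,0,0]]}'; python3 - <<'E'
from h import *
tip();pins("e")
E
python3 -m pendant '{"offset":[[0,0,-0.07],[0,0,-0.15],[-0.03,0.06,-0.2],[-0.06,0.11,-0.2],[-0.06,0.11,-0.2],[-0.06,0.11,-0.2]],"turn":[[0,0,0],[0,0,0],[0,0,0],[0,0,0],[0,0,0],[0,0,0]]}'; python3 - <<'E'
from h import *
tip();bore(1,.011)
E
```

```text
clock: 27.92
position: [0.5108, -0.202, 0.1592]
ee_rot: [-0.706, 0.026, -0.026, 0.707]
ft_force: [-0.6, 0.5, -1.6]
grip_width: 0.21
tip stand mm [-44.   11.9 163. ]
top [[-4, -1, 128], [165, 155, 158], [171, 172, 185], [185, 187, 186], [161, 147, 151], [125, -1101, 127]]
side [[-3, -5, -4], [39, 42, 54], [36, 42, 58], [32, 44, 52], [29, 42, 268], [221, 223, 225]]
clock: 28.78
position: [0.496, -0.241, 0.1374]
ee_rot: [-0.706, 0.026, -0.026, 0.707]
ft_force: [0.0, 0.3, -2.0]
grip_width: 0.204
tip stand mm [-55.7 -28.2 141.2]
offset [-0.0016, 0.0006, 0.1958] turn [-0.0009, 0.0064, -0.0003]
```

```bash
python3 -m pendant '{"offset":[[-0.001,0,0.05],[-0.001,0,0.09],[-0.001,0,0.11],[-0.001,0,0.125],[-0.001,0,0.14],[-0.001,0,0.155],[-0.001,0,0.17],[-0.001,0,0.185],[-0.001,0,0.197],[-0.001,0,0.197]],"turn":[[0,0.006,0],[0,0.006,0],[0,0.006,0],[0,0.006,0],[0,0.006,0],[0,0.006,0],[0,0.006,0],[0,0.006,0],[0,0.006,0],[0,0.006,0]]}'; python3 - <<'E'
from h import *
tip();pins("f")
E
python3 -m pendant '{"offset":[[0,0,-0.07],[0,0,-0.2],[0,-0.1,-0.3],[0,-0.3,-0.4],[0,-0.4,-0.45],[0,-0.4,-0.45]],"turn":[[0,0,0],[0,0,0],[0,0,0],[0,0,0],[0,0,0],[0,0,0]]}'; python3 - <<'E'
from h import *
st();pins("g")
# mat outline in top & punch target
p=np.load("top_g.npz")["p"];
a=cv2.imread("pics/top_g.png")[155:265,230:410];b=cv2.imread("pics/side_g.png")[150:290,205:345]
a=cv2.resize(a,None,fx=2.2,fy=2.2,interpolation=cv2.INTER_CUBIC);b=cv2.resize(b,None,fx=2.8,fy=2.8,interpolation=cv2.INTER_CUBIC)
im=np.zeros((400,800,3),np.uint8);im[:a.shape[0],:a.shape[1]]=a;im[:b.shape[0],400:400+b.shape[1]]=b;cv2.imwrite("pics/c9.png",im)
E
```

```text
clock: 30.02
position: [0.4988, -0.2009, 0.1374]
ee_rot: [-0.706, 0.027, -0.027, 0.707]
ft_force: [-0.3, 0.5, -0.9]
grip_width: 0.202
tip stand mm [-55.7  12.  141.2]
top [[130, 131, 126], [166, 156, 159], [171, 173, 183], [184, 183, 189], [158, 154, 151], [124, 125, 127]]
side [[35, 41, 45], [35, 44, 60], [33, 42, 55], [41, 43, 53], [30, 43, 263], [232, 225, 227]]
clock: 30.88
position: [0.4919, -0.2933, 0.2184]
ee_rot: [0.707, -0.028, 0.029, -0.706]
ft_force: [-0.4, 0.3, -3.0]
grip_width: 0.204
30.88 [ 0.4919 -0.2933  0.2184] [[0.997, -0.08, 0.002], [0.002, -0.001, -1.0], [0.08, 0.997, -0.001]] [-0.4  0.3 -3. ] 0.204
top [[126, 124, 126], [164, 158, 160], [174, 176, 180], [185, 186, 182], [166, 151, 154], [122, 128, 124]]
side [[30, 37, 54], [39, 46, 53], [34, 41, 51], [37, 45, 52], [33, 43, 257], [230, 221, 224]]
```

View pics/c9.png

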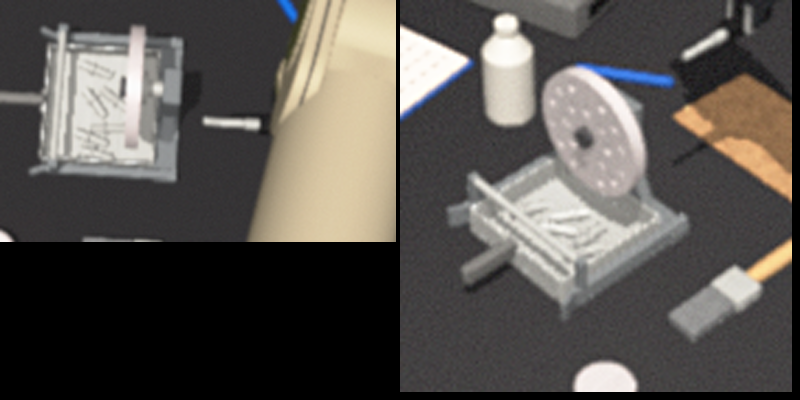

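All six pins lie in the tray and the disc is empty. Now the punch goes back on the mat.

```bash
python3 -m pendant '{"offset":[[-0.02,0,-0.1],[-0.05,0,-0.2],[-0.1,0,-0.34],[-0.1,0,-0.34],[-0.1,0,-0.34],[-0.1,0,-0.34]],"turn":[[0,0.2,0],[0,0.4,0],[0,0.6,0],[0,0.8,0],[0,1,0],[0,1,0]]}'; python3 - <<'E'
from h import *
a=np.radians(-4.74);z=np.array([np.cos(a),np.sin(a),0]);y=np.array([0,0,-1.]);x=np.cross(y,z)
goto((.4695,-.36,.07),Ro.from_matrix(np.array([x,y,z]).T))
E
```

```text
clock: 31.72
position: [0.4658, -0.3566, 0.2149]
ee_rot: [-0.642, 0.297, -0.294, 0.643]
ft_force: [-0.0, 0.8, -2.5]
grip_width: 0.203
offset [0.0275, 0.7245, 0.0033] turn [0.0022, 1.0084, -0.0044]
```

```bash
python3 -m pendant '{"offset":[[0,0,0],[0,0,0],[0.02,0.1,0],[0.027,0.3,0],[0.027,0.5,0],[0.027,0.725,0],[0.027,0.725,0],[0.027,0.725,0]],"turn":[[0,0.2,0],[0,0.4,0],[0,0.6,0],[0,0.8,0],[0,1,0],[0,1,0],[0,1,0],[0,1,0]]}'; python3 - <<'E'
from h import *
st();o,p,d=snap("wrist","w10")
# is the mat still below: mat orange mask extents
h=cv2.cvtColor(p,cv2.COLOR_RGB2HSV);m=((h[...,0]>8)&(h[...,0]<22)&(h[...,1]>120)&(h[...,2]>60)).astype(np.uint8)
ys,xs=np.nonzero(m);X=onplane("wrist",np.c_[xs,ys],.003,o);X=X[(X[:,1]<-.27)];print(np.percentile(X,[1,99],0).round(3))
a=np.radians(-4.74);z=np.array([np.cos(a),np.sin(a),0]);y=np.array([0,0,-1.]);x=np.cross(y,z)
goto((.4695,-.36,.0105),Ro.from_matrix(np.array([x,y,z]).T))
E
```

```text
clock: 32.72
position: [0.4698, -0.3605, 0.0713]
ee_rot: [-0.481, 0.519, -0.517, 0.481]
ft_force: [0.0, -0.0, -1.2]
grip_width: 0.202
32.73 [ 0.4698 -0.3605  0.0713] [[-0.074, -0.997, -0.002], [-0.001, 0.002, -1.0], [0.997, -0.074, -0.001]] [ 0.  -0.  -1.2] 0.202
[[ 0.403 -0.446  0.003]
 [ 0.603 -0.314  0.003]]
offset [-0.0036, 0.3071, -0.003] turn [0.0006, 0.0105, -0.0015]
```

```bash
python3 -m pendant '{"offset":[[0,0.1,0],[0,0.2,0],[0,0.27,0],[0,0.29,0],[0,0.3,0],[0,0.305,0],[0,0.305,0]],"turn":[[0,0.01,0],[0,0.01,0],[0,0.01,0],[0,0.01,0],[0,0.01,0],[0,0.01,0],[0,0.01,0]]}'
```

```text
clock: 33.65
position: [0.4703, -0.3609, 0.0113]
ee_rot: [-0.479, 0.52, -0.52, 0.479]
ft_force: [0.8, 0.5, -1.2]
grip_width: 0.202
```

```bash
python3 -m pendant '{"offset":[[0,0.005,0],[0,0.01,0],[0,0.015,0],[0,0.015,0]],"turn":[[0,0,0],[0,0,0],[0,0,0],[0,0,0]]}'
```

```text
clock: 34.15
position: [0.4703, -0.361, 0.0086]
ee_rot: [-0.479, 0.52, -0.52, 0.479]
ft_force: [-1.8, 1.3, 1.6]
grip_width: 0.204
```

Contact (z force went from -1.2 to +1.6). I release gently and rise.

```bash
python3 -m pendant '{"offset":[[0,0,0],[0,0,0],[0,0,0],[0,0,0],[0,0,0]],"turn":[[0,0,0],[0,0,0],[0,0,0],[0,0,0],[0,0,0]]}' 60 ; python3 -m pendant '{"offset":[[0,-0.1,0],[0,-0.3,0],[0,-0.55,0],[0,-0.8,0],[0,-1,0],[0,-1,0]],"turn":[[0,0,0],[0,0,0],[0,0,0],[0,0,0],[0,0,0],[0,0,0]]}'; python3 - <<'E'
from h import *
st();o,p,d=snap("wrist","w11")
P=cloud("wrist",d,o);m=(P[...,2]>.012)&(P[...,2]<.035)&(P[...,0]>.36)&(P[...,0]<.6)&(P[...,1]<-.30)&(P[...,1]>-.42)
A=P[m];print(len(A),np.percentile(A,[1,50,99],0).round(3))
# tray pose: look at handle via top
o,p,d=snap("top","t11");P=cloud("top",d);m=(P[...,2]>.03)&(P[...,2]<.055)&(P[...,1]>.01)&(P[...,1]<.12)&(P[...,0]>.5)&(P[...,0]<.65)
A=P[m];print("handle",len(A),np.percentile(A,[2,50,98],0).round(3), np.array([toS(a) for a in A]).mean(0).round(4))
goto((.573,.0385,.3),RS)
E
```

```text
clock: 34.78
position: [0.4703, -0.361, 0.0086]
ee_rot: [-0.479, 0.52, -0.52, 0.479]
ft_force: [1.1, 0.6, -0.5]
grip_width: 0.599
clock: 35.52
position: [0.472, -0.3619, 0.2138]
ee_rot: [0.478, -0.518, 0.523, -0.48]
ft_force: [-0.1, -1.1, 0.2]
grip_width: 0.599
35.52 [ 0.472  -0.3619  0.2138] [[-0.082, -0.997, 0.004], [0.006, -0.004, -1.0], [0.997, -0.082, 0.006]] [-0.1 -1.1  0.2] 0.599
1738 [[ 0.387 -0.33   0.013]
 [ 0.472 -0.317  0.021]
 [ 0.558 -0.302  0.024]]
handle 91 [[0.565 0.012 0.032]
 [0.572 0.036 0.043]
 [0.581 0.059 0.048]] [-0.001   0.1625  0.0428]
offset [-2.0332, -0.452, 0.3479] turn [-0.0009, -2.0049, 0.0014]
```

The punch is now at y≈-0.317, not -0.361, so it was either knocked or dragged. I measure it against the mat edge.

```bash
python3 - <<'E'
from h import *
st();o,p,d=snap("wrist","w12");np.save("w12o.npy",o,allow_pickle=True)
P=cloud("wrist",d,o);A=P[(P[...,2]>.012)&(P[...,2]<.035)&(P[...,0]>.36)&(P[...,0]<.6)&(P[...,1]<-.27)&(P[...,1]>-.43)]
for x0 in np.arange(.37,.6,.02):
    q=A[(A[:,0]>x0)&(A[:,0]<x0+.02)]
    if len(q)>5:print(round(x0+.01,2),len(q),"y",np.percentile(q[:,1],[5,50,95]).round(4),"z",np.percentile(q[:,2],[50,95]).round(4))
print("x ext",A[:,0].min(),A[:,0].max())
h=cv2.cvtColor(p,cv2.COLOR_RGB2HSV);m=((h[...,0]>8)&(h[...,0]<22)&(h[...,1]>120)&(h[...,2]>60))
ys,xs=np.nonzero(m);X=onplane("wrist",np.c_[xs,ys],.003,o)
for x0 in np.arange(.37,.62,.03):
    q=X[(abs(X[:,0]-x0)<.005)&(X[:,1]<-.29)];print(round(x0,2),len(q),np.percentile(q[:,1],[1,99]).round(4) if len(q)>20 else "")
cv2.imwrite("pics/w12.png",p[...,::-1])
E
```

```text
35.62 [ 0.4703 -0.3611  0.2096] [[-0.082, -0.997, 0.0], [0.001, -0.0, -1.0], [0.997, -0.082, 0.001]] [ 0.2 -0.3 -0.8] 0.596
0.38 46 y [-0.3092 -0.3049 -0.2995] z [0.0174 0.019 ]
0.4 141 y [-0.3119 -0.3066 -0.3008] z [0.0173 0.0194]
0.42 155 y [-0.3143 -0.3093 -0.3032] z [0.0173 0.0189]
0.44 247 y [-0.3214 -0.3125 -0.3031] z [0.0223 0.0236]
0.46 297 y [-0.3239 -0.3147 -0.3049] z [0.0225 0.0239]
0.48 314 y [-0.327  -0.3181 -0.3087] z [0.0225 0.0239]
0.5 272 y [-0.328  -0.3205 -0.3115] z [0.021  0.0238]
0.52 149 y [-0.3267 -0.3229 -0.3175] z [0.0165 0.0192]
0.54 142 y [-0.3295 -0.3259 -0.3213] z [0.0162 0.0177]
0.56 61 y [-0.3315 -0.3285 -0.3255] z [0.0162 0.0183]
x ext 0.3824518107286129 0.560574930124691
0.37 466 [-0.4185 -0.3   ]
0.4 504 [-0.4308 -0.3123]
0.43 460 [-0.4339 -0.3176]
0.46 440 [-0.437  -0.3225]
0.49 414 [-0.44   -0.3208]
0.52 568 [-0.444  -0.3222]
0.55 682 [-0.448  -0.3168]
0.58 345 [-0.4496 -0.3192]
0.61 47 [-0.3936 -0.3219]
```

View pics/w12.png

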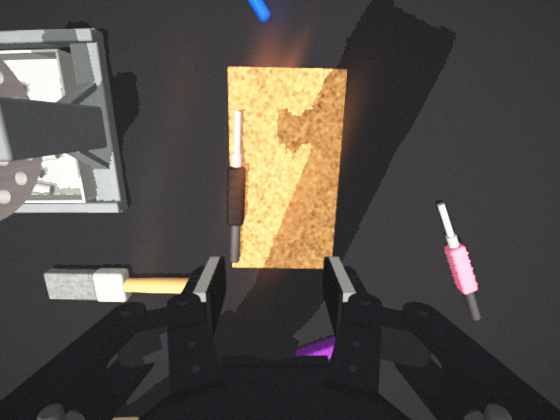

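Last view: the punch lies at (236,110–262) along the mat's left edge, knocked about 45 mm towards the stand. It was set down where I meant to put it and came free cleanly at 0.6 opening. I regrasp it and lay it mid-mat.

```bash
python3 -m pendant '{"offset":[[-0.1,0,-0.02],[-0.226,0.2,-0.035],[-0.226,0.45,-0.035],[-0.226,0.7,-0.035],[-0.226,0.9,-0.035],[-0.226,0.98,-0.035],[-0.226,1,-0.035],[-0.226,1,-0.035]],"turn":[[0,0.07,0],[0,0.07,0],[0,0.07,0],[0,0.07,0],[0,0.07,0],[0,0.07,0],[0,0.07,0],[0,0.07,0]]}' 60; python3 -m pendant '{"offset":[[0,0,0],[0,0,0],[0,0,0],[0,0,0],[0,0,0]],"turn":[[0,0,0],[0,0,0],[0,0,0],[0,0,0],[0,0,0]]}' 0 60
```

```text
clock: 36.67
position: [0.4674, -0.3155, 0.0097]
ee_rot: [0.464, -0.533, 0.533, -0.465]
ft_force: [0.6, -0.1, 0.4]
grip_width: 0.599
clock: 37.3
position: [0.4682, -0.316, 0.0111]
ee_rot: [0.464, -0.532, 0.534, -0.465]
ft_force: [-1.9, 0.5, 7.3]
grip_width: 0.213
```

```bash
python3 -m pendant '{"offset":[[0,-0.05,0],[0,-0.1,0],[0.1,-0.1,0],[0.2,-0.1,0],[0.31,-0.1,0.04],[0.31,-0.1,0.04],[0.31,-0.05,0.04],[0.31,-0.02,0.04],[0.31,0,0.04],[0.31,0.002,0.04],[0.31,0.002,0.04]],"turn":[[0,0,0],[0,0,0],[0,0,0],[0,-0.05,0],[0,-0.07,0],[0,-0.07,0],[0,-0.07,0],[0,-0.07,0],[0,-0.07,0],[0,-0.07,0],[0,-0.07,0]]}'; python3 - <<'E'
from h import *
st()
E
```

```text
clock: 38.67
position: [0.4675, -0.378, 0.0112]
ee_rot: [0.479, -0.519, 0.521, -0.479]
ft_force: [-2.4, 2.4, 5.2]
grip_width: 0.22
38.67 [ 0.4675 -0.378   0.0112] [[-0.082, -0.997, 0.001], [0.002, -0.001, -1.0], [0.997, -0.082, 0.002]] [-2.4  2.4  5.2] 0.22
```

```bash
python3 -m pendant '{"offset":[[0,0,0],[0,0,0],[0,0,0],[0,0,0],[0,0,0]],"turn":[[0,0,0],[0,0,0],[0,0,0],[0,0,0],[0,0,0]]}' 60 ; python3 -m pendant '{"offset":[[0,-0.1,0],[0,-0.3,0],[0,-0.55,0],[0,-0.8,0],[0,-1,0],[0,-1,0]],"turn":[[0,0,0],[0,0,0],[0,0,0],[0,0,0],[0,0,0],[0,0,0]]}'; cat >> h.py <<'E'
def punch(n,f):
    o,p,d=snap(n,f);P=cloud(n,d,o);A=P[(P[...,2]>.012)&(P[...,2]<.035)&(P[...,0]>.36)&(P[...,0]<.6)&(P[...,1]<-.27)&(P[...,1]>-.45)]
    print("punch x",A[:,0].min().round(3),A[:,0].max().round(3),"y med",np.median(A[:,1]).round(4),"slope",np.polyfit(A[:,0],A[:,1],1)[0].round(3),"z",np.percentile(A[:,2],[50,95]).round(4))
E
python3 - <<'E'
from h import *
punch("wrist","w13");goto((.573,.0385,.3),RS)
E
```

```text
clock: 39.3
position: [0.4676, -0.3781, 0.0112]
ee_rot: [0.479, -0.519, 0.521, -0.479]
ft_force: [0.4, -0.5, -0.5]
grip_width: 0.603
clock: 40.05
position: [0.4687, -0.3786, 0.2165]
ee_rot: [0.479, -0.516, 0.523, -0.48]
ft_force: [-0.5, -0.3, 0.2]
grip_width: 0.599
punch x 0.382 0.561 y med -0.3781 slope -0.082 z [0.0207 0.0236]
offset [-2.1174, -0.4356, 0.3565] turn [-0.002, -2.0042, 0.009]
```

```bash
python3 -m pendant '{"offset":[[-0.1,-0.3,0.05],[-0.25,-0.44,0.1],[-0.5,-0.44,0.15],[-0.75,-0.44,0.2],[-0.95,-0.44,0.3],[-0.95,-0.44,0.3]],"turn":[[0,-0.2,0],[0,-0.4,0],[0,-0.6,0],[0,-0.8,0],[0,-1,0],[0,-1,0]]}' 45; python3 - <<'E'
from h import *
goto((.573,.0385,.3),RS)
E
```

```text
clock: 40.85
position: [0.5437, -0.1889, 0.3013]
ee_rot: [-0.643, 0.292, -0.296, 0.643]
ft_force: [-0.3, -0.0, 0.3]
grip_width: 0.451
offset [-0.7647, 0.0046, 0.8538] turn [-0.0004, -0.9935, 0.0069]
```

```bash
python3 -m pendant '{"offset":[[-0.18,0,0.2],[-0.36,0,0.4],[-0.54,0,0.6],[-0.7,0,0.8],[-0.765,0,0.854],[-0.765,0,0.854],[-0.765,0,0.854]],"turn":[[0,-0.2,0],[0,-0.4,0],[0,-0.6,0],[0,-0.8,0],[0,-1,0],[0,-1,0],[0,-1,0]]}' 45; python3 - <<'E'
from h import *
st();o,p,d=snap("wrist","w14");P=cloud("wrist",d,o)
A=P[(P[...,2]>.036)&(P[...,2]<.05)&(abs(P[...,0]-.572)<.03)&(P[...,1]>-.01)&(P[...,1]<.12)]
Q=np.array([toS(a) for a in A]);print(len(A),np.percentile(Q,[2,50,98],0).round(4),"slope dx/dy",np.polyfit(Q[:,1],Q[:,0],1)[0].round(3))
goto((.573,.0385,.0175),RS)
E
```

```text
clock: 41.72
position: [0.573, 0.0364, 0.3005]
ee_rot: [0.707, -0.027, 0.03, -0.706]
ft_force: [0.5, -0.8, -0.5]
grip_width: 0.445
41.73 [0.573  0.0364 0.3005] [[0.997, -0.08, 0.004], [0.004, -0.003, -1.0], [0.08, 0.997, -0.003]] [ 0.5 -0.8 -0.5] 0.445
523 [[-0.0098  0.1226  0.0386]
 [-0.0029  0.1584  0.0431]
 [ 0.004   0.1896  0.0449]] slope dx/dy -0.018
offset [-0.0075, 1.4155, 0.0141] turn [0.0032, -0.0012, 0.0057]
```

```bash
python3 -m pendant '{"offset":[[-0.017,0.25,0.014],[-0.017,0.5,0.014],[-0.017,0.75,0.014],[-0.017,1,0.014],[-0.017,1,0.014]],"turn":[[0,0,0],[0,0,0],[0,0,0],[0,0,0],[0,0,0]]}'; python3 - <<'E'
from h import *
o,p,d=snap("wrist","w15");st();T=manip.camera_model("wrist")["tool_from_camera"];P=cloud("wrist",d,o)
A=P[(P[...,2]>.036)&(P[...,2]<.05)&(abs(P[...,0]-.572)<.02)&(P[...,1]>.03)&(P[...,1]<.12)];pp,R=pose(o);q=R.inv().apply(A-pp);print((np.percentile(q,[2,50,98],0)*1000).round(1))
goto((.571,.0385,.0175),RS)
E
```

```text
clock: 42.4
position: [0.5685, 0.0369, 0.0976]
ee_rot: [0.708, -0.03, 0.029, -0.705]
ft_force: [0.2, 0.5, 0.7]
grip_width: 0.453
42.45 [0.5703 0.0377 0.1004] [[0.997, -0.082, 0.002], [0.002, -0.003, -1.0], [0.082, 0.997, -0.003]] [0.5 0.2 1.1] 0.452
[[-4.6 52.7 -5.8]
 [ 2.3 54.3 12.5]
 [ 8.9 58.3 28.7]]
offset [0.0025, 0.4145, 0.0054] turn [0.0035, -0.0047, 0.0029]
```

```bash
python3 -m pendant '{"offset":[[0.01,0.2,0.005],[0.01,0.35,0.005],[0.01,0.41,0.005],[0.01,0.41,0.005]],"turn":[[0,0,0],[0,0,0],[0,0,0],[0,0,0]]}';python3 -m pendant '{"offset":[[0,0,0],[0,0,0],[0,0,0],[0,0,0],[0,0,0]],"turn":[[0,0,0],[0,0,0],[0,0,0],[0,0,0],[0,0,0]]}' 0 60;  python3 - <<'E'
from h import *
st();print(toS(pose()[0]))
E
```

```text
clock: 42.95
position: [0.5734, 0.0382, 0.0197]
ee_rot: [0.707, -0.028, 0.031, -0.706]
ft_force: [-0.0, -0.5, 0.7]
grip_width: 0.453
clock: 43.58
position: [0.5745, 0.0384, 0.0217]
ee_rot: [0.708, -0.027, 0.032, -0.705]
ft_force: [-3.0, 1.0, 8.4]
grip_width: 0.148
43.58 [0.5745 0.0384 0.0217] [[0.997, -0.083, 0.006], [0.006, -0.003, -1.0], [0.083, 0.997, -0.003]] [-3.   1.   8.4] 0.148
[0.00109812 0.16444541 0.02166597]
```

```bash
python3 -m pendant '{"offset":[[0,0,0.03],[0,0,0.08],[0,0,0.14],[0,0,0.2],[0,0,0.26],[0,0,0.32],[0,0,0.38],[0,0,0.44],[0,0,0.5],[0,0,0.5]],"turn":[[0,0,0],[0,0,0],[0,0,0],[0,0,0],[0,0,0],[0,0,0],[0,0,0],[0,0,0],[0,0,0],[0,0,0]]}';python3 - <<'E'
from h import *
st();p=pose()[0];print(toS(p));goto(toW((0,.385,p[2])),RS)
E
```

```text
clock: 44.82
position: [0.5828, 0.1409, 0.0218]
ee_rot: [0.707, -0.026, 0.031, -0.706]
ft_force: [1.8, 3.8, 2.7]
grip_width: 0.15
44.83 [0.5828 0.1409 0.0218] [[0.997, -0.081, 0.007], [0.007, -0.001, -1.0], [0.081, 0.997, -0.0]] [1.8 3.8 2.7] 0.15
[0.00138473 0.26731911 0.02179782]
offset [-0.0084, -0.0001, 0.5884] turn [0.0, -0.0033, 0.0084]
```

```bash
python3 -m pendant '{"offset":[[0,0,0.05],[0,0,0.11],[0,0,0.17],[0,0,0.23],[0,0,0.29],[0,0,0.35],[0,0,0.41],[0,0,0.47],[0,0,0.53],[0,0,0.58],[0,0,0.58]],"turn":[[0,0,0],[0,0,0],[0,0,0],[0,0,0],[0,0,0],[0,0,0],[0,0,0],[0,0,0],[0,0,0],[0,0,0],[0,0,0]]}';python3 -m pendant '{"offset":[[0,0,0],[0,0,0],[0,0,0],[0,0,0]],"turn":[[0,0,0],[0,0,0],[0,0,0],[0,0,0]]}' 45;python3 -m pendant '{"offset":[[0,-0.1,0],[0,-0.3,0],[0,-0.55,0],[0,-0.8,0],[0,-1,0],[0,-1,0]],"turn":[[0,0,0],[0,0,0],[0,0,0],[0,0,0],[0,0,0],[0,0,0]]}';python3 - <<'E'
from h import *
st();punch("top","t16")
o,p,d=snap("wrist","w16");P=cloud("wrist",d,o);q=(P[...,:2]-SO)
Sx=q[...,0]*c+q[...,1]*s;Sy=-q[...,0]*s+q[...,1]*c
m=(P[...,2]>.03)&(P[...,2]<.04)&(abs(Sx)<.12)&(Sy>.12)&(Sy<.42);print("tray rim wrist",np.percentile(Sx[m],[1,99]).round(3),np.percentile(Sy[m],[1,99]).round(3))
for n in("top","side"):
    o,p,d=snap(n,f"{n}_17");P=cloud(n,d);q=(P[...,:2]-SO);Sx=q[...,0]*c+q[...,1]*s;Sy=-q[...,0]*s+q[...,1]*c
    m=(P[...,2]>.028)&(P[...,2]<.040)&(abs(Sx)<.11)&(Sy>.115)&(Sy<.36);print(n,m.sum(),np.percentile(Sy[m],[1,5,95]).round(3),np.percentile(Sx[m],[2,98]).round(3))
    m=(P[...,2]<.02)&(P[...,2]>.006)&(abs(Sx)<.07)&(Sy>.16)&(Sy<.30);g=p[m].mean(1) if m.any() else [];print(" pins-height px in tray",m.sum())
E
```

```text
clock: 46.2
position: [0.5921, 0.2578, 0.0219]
ee_rot: [-0.706, 0.026, -0.031, 0.707]
ft_force: [0.5, 2.1, 0.5]
grip_width: 0.153
clock: 46.7
position: [0.5921, 0.2576, 0.0218]
ee_rot: [-0.706, 0.026, -0.031, 0.707]
ft_force: [1.0, -0.9, 0.2]
grip_width: 0.451
clock: 47.45
position: [0.5917, 0.2588, 0.2271]
ee_rot: [-0.705, 0.024, -0.033, 0.708]
ft_force: [-0.6, -0.5, -1.1]
grip_width: 0.447
47.45 [0.5917 0.2588 0.2271] [[0.997, -0.08, 0.013], [0.013, 0.004, -1.0], [0.08, 0.997, 0.005]] [-0.6 -0.5 -1.1] 0.447
punch x 0.384 0.564 y med -0.381 slope -0.087 z [0.0218 0.0269]
tray rim wrist [-0.078  0.077] [0.192 0.412]
top 279 [0.187 0.187 0.339] [-0.076  0.08 ]
 pins-height px in tray 620
side 407 [0.123 0.192 0.342] [-0.08   0.079]
 pins-height px in tray 565
```

```bash
python3 - <<'E'
from h import *
for n in("wrist","top","side"):
    z=np.load({"wrist":"w16.npz"}.get(n,f"{n}_17.npz"));P=cloud(n,z["d"],manip.get_obs() if n=="wrist" else None)
    q=(P[...,:2]-SO);Sx=q[...,0]*c+q[...,1]*s;Sy=-q[...,0]*s+q[...,1]*c
    m=(P[...,2]<.022)&(P[...,2]>.007)&(abs(Sx)<.072)&(Sy>.195)&(Sy<.33)
    N,l,stt,ce=cv2.connectedComponentsWithStats(m.astype(np.uint8));print(n,"in tray blobs",[int(a) for a in stt[1:,4] if a>6])
    m=(P[...,2]<.045)&(P[...,2]>.008)&(abs(Sx)<.076)&(Sy>-.02)&(Sy<.18);N,l,stt,ce=cv2.connectedComponentsWithStats(m.astype(np.uint8))
    print("  left in stand",[(int(a[4]),Sx[l==i+1].mean().round(3),Sy[l==i+1].mean().round(3),P[l==i+1][:,2].mean().round(3)) for i,a in enumerate(stt[1:]) if a[4]>8])
# bystanders: colour centroids before/after
a=np.load("top0.npz")["p"];b=np.load("top_17.npz")["p"]
H=lambda p:cv2.cvtColor(p,cv2.COLOR_RGB2HSV)
def cen(p,u0,u1,v0,v1,f):
    h=H(p[v0:v1,u0:u1]);y,x=np.nonzero(f(h));return (x.mean()+u0).round(1),(y.mean()+v0).round(1),len(x)
wh=lambda h:h[...,2]>150
for nm,r,f in(("dish_b",(210,245,255,287),wh),("dish_a",(118,150,148,177),wh),("sieve",(125,175,260,305),lambda h:(h[...,1]>150)&(h[...,2]>90)),("pen",(340,380,132,180),lambda h:h[...,1]>150),("brush",(262,340,258,284),lambda h:h[...,2]>80),("wb",(298,328,112,150),wh),("beaker",(196,235,100,145),lambda h:h[...,2]>90),("mat",(345,405,183,276),lambda h:(h[...,1]>110)&(h[...,2]>80)),("purple",(365,430,300,330),lambda h:h[...,1]>120)):
    print(nm,cen(a,*r,f),cen(b,*r,f))
E
```

```text
wrist in tray blobs [516, 23, 304, 121, 302]
  left in stand []
top in tray blobs [69, 7, 135, 196]
  left in stand []
side in tray blobs [7, 70, 289]
  left in stand []
dish_b (np.float64(225.8), np.float64(269.7), 373) (np.float64(221.4), np.float64(272.4), 567)
dish_a (np.float64(134.2), np.float64(161.7), 319) (np.float64(128.0), np.float64(166.6), 264)
sieve (np.float64(148.0), np.float64(282.7), 1073) (np.float64(141.2), np.float64(287.4), 528)
pen (np.float64(359.6), np.float64(156.9), 220) (np.float64(359.7), np.float64(157.0), 220)
brush (np.float64(297.3), np.float64(271.6), 854) (np.float64(296.2), np.float64(271.5), 808)
wb (np.float64(311.9), np.float64(129.3), 426) (np.float64(312.0), np.float64(129.4), 431)
beaker (np.float64(215.1), np.float64(117.5), 1236) (np.float64(215.2), np.float64(117.5), 1237)
mat (np.float64(375.8), np.float64(229.4), 3449) (np.float64(375.2), np.float64(229.4), 3444)
purple (np.float64(392.9), np.float64(316.1), 209) (np.float64(392.8), np.float64(316.1), 207)
```

```bash
python3 -m pendant '{"offset":[[0,-0.2,0],[0,-0.4,-0.1],[0,-0.4,-0.35],[0,-0.4,-0.6],[0,-0.4,-0.85],[0,-0.4,-0.85],[0,-0.4,-0.85]],"turn":[[0,0,0],[0,0,0],[0,0,0],[0,0,0],[0,0,0],[0,0,0],[0,0,0]]}' 100;python3 - <<'E'
from h import *
o,p,d=snap("wrist","w18");st()
gx,gy=np.meshgrid(np.arange(-.075,.075,.0005),np.arange(.335,.185,-.0005))
P=cloud("wrist",d,o);q=(P[...,:2]-SO);Sx=q[...,0]*c+q[...,1]*s;Sy=-q[...,0]*s+q[...,1]*c
for lo in(.007,.010,.013):
    m=(P[...,2]<.03)&(P[...,2]>lo)&(abs(Sx)<.073)&(Sy>.192)&(Sy<.333)
    D=np.median(d[m]);N,l,stt,ce=cv2.connectedComponentsWithStats(m.astype(np.uint8))
    for i in range(1,N):
        if stt[i,4]>20:
            mm=l==i;r=cv2.minAreaRect((np.c_[Sx[mm],Sy[mm]]*1000).astype(np.float32));print(lo,"area mm2",round(stt[i,4]*(D/295)**2*1e6),"c",np.round(r[0]),"size",np.round(r[1]),"zmax",np.percentile(P[mm][:,2],95).round(3))
print("tray rim y range", end=' ');m=(P[...,2]>.031)&(P[...,2]<.04)&(abs(Sx)<.1)&(Sy>.14)&(Sy<.35);print(np.percentile(Sy[m],[.5,99.5]).round(4))
a=np.load("top0.npz")["p"];o,b,d=snap("top","t18");H=lambda p:cv2.cvtColor(p,cv2.COLOR_RGB2HSV)
for nm,(u0,u1,v0,v1),f in(("dish_b",(210,245,255,287),lambda h:h[...,2]>150),("dish_a",(118,150,148,177),lambda h:h[...,2]>150),("sieve",(125,175,260,305),lambda h:(h[...,1]>150)&(h[...,2]>90))):
    for p in(a,b):
        y,x=np.nonzero(f(H(p[v0:v1,u0:u1])));print(nm,(x.mean()+u0).round(1),(y.mean()+v0).round(1),len(x))
E
```

```text
clock: 48.52
position: [0.5759, 0.0879, 0.3006]
ee_rot: [-0.706, 0.027, -0.03, 0.707]
ft_force: [0.0, 1.2, 0.6]
grip_width: 0.999
48.58 [0.5759 0.0888 0.3007] [[0.997, -0.079, 0.005], [0.005, 0.001, -1.0], [0.079, 0.997, 0.001]] [-0.   0.5 -0.1] 1.007
0.007 area mm2 1185 c [-38. 265.] size [69. 33.] zmax 0.019
0.007 area mm2 596 c [ 50. 276.] size [47. 16.] zmax 0.019
0.007 area mm2 602 c [  5. 274.] size [46. 18.] zmax 0.019
0.007 area mm2 562 c [-64. 269.] size [46. 15.] zmax 0.019
0.007 area mm2 560 c [ 12. 248.] size [46. 16.] zmax 0.019
0.007 area mm2 606 c [  0. 194.] size [145.   1.] zmax 0.027
0.01 area mm2 1165 c [-38. 265.] size [69. 33.] zmax 0.019
0.01 area mm2 583 c [ 50. 275.] size [46. 16.] zmax 0.019
0.01 area mm2 597 c [  5. 274.] size [46. 18.] zmax 0.019
0.01 area mm2 555 c [-64. 269.] size [46. 15.] zmax 0.019
0.01 area mm2 549 c [ 12. 248.] size [46. 16.] zmax 0.019
0.01 area mm2 595 c [ -0. 194.] size [145.   1.] zmax 0.027
0.013 area mm2 991 c [-38. 264.] size [68. 31.] zmax 0.019
0.013 area mm2 514 c [ 51. 275.] size [46. 16.] zmax 0.019
0.013 area mm2 512 c [  4. 274.] size [45. 16.] zmax 0.019
0.013 area mm2 489 c [-64. 268.] size [46. 14.] zmax 0.019
0.013 area mm2 481 c [ 11. 249.] size [44. 16.] zmax 0.019
0.013 area mm2 469 c [  0. 194.] size [145.   1.] zmax 0.027
tray rim y range [0.1917 0.3443]
dish_b 225.8 269.7 373
dish_b 224.1 271.7 916
dish_a 134.2 161.7 319
dish_a 137.2 160.5 676
sieve 148.0 282.7 1073
sieve 148.0 282.8 1077
```

Six pins counted in the tray: four single 46 mm blobs plus one double-area pair. I check the dishes in the side view, since the arm hides them from the top, then hand in.

```bash
python3 - <<'E'
from h import *
a=np.load("side0.npz")["p"];o,b,d=snap("side","s19");punch("top","t19")
for nm,(u0,u1,v0,v1) in(("dish_a",(106,140,272,300)),("dish_b",(262,295,276,304))):
    for p in(a,b):
        y,x=np.nonzero(p[v0:v1,u0:u1].min(2)>140);print(nm,(x.mean()+u0).round(1),(y.mean()+v0).round(1),len(x))
print(manip.hand_in());st()
E
```

```text
punch x 0.384 0.58 y med -0.3808 slope -0.082 z [0.0216 0.0269]
dish_a 123.0 285.1 382
dish_a 123.0 285.1 379
dish_b 277.8 289.0 371
dish_b 277.8 289.0 368
the job is handed in; nothing more can be done
None
the job is handed in; nothing more can be done
```

I finished the job and handed it in at about 49 s of the 210 s allowed. I slid the tray home first, pushing about 13 N against the back stop. Then I drove all six pins out from the back with the black-gripped punch. I laid the punch on the mat and drew the tray out onto the bench.

- **Pins:** the depth images show all six pins gone from the disc and nothing left in the stand. The tray holds four single pins plus one double-sized pair, so six in all.
- **Tray:** its inner edge is at about y = 190 mm in the stand's frame, well clear of the stand's front at 133 mm. The gripper has let go of it.
- **Punch:** just after I set it down, it turned up about 45 mm away at the mat's edge. I took this as the announced knock, picked it up again and laid it mid-mat. The last check has it there, lying flat.
- **Other things:** the two dishes, sieve, pen, wash bottle and beaker are where they were at the start, within half a pixel. The brush and mat readings shifted by about one pixel or less, which I put down to shadow or the moved punch.

No check failed. The top view gave shifted readings for the dishes because the arm covered them; the side view shows them unmoved.

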